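# Level the flowmeter stand with a tubular spirit level and hold the check

### The arm

A 6-joint arm with a two-finger parallel gripper is mounted at the origin on the work surface. World frame = base frame: x ahead of the robot, y to its left, z up, the work surface at z = 0. Lengths are in m, angles in rad, forces in N, time in s.
With the tool pointing down it reaches from about 0.3 to 0.875 m from the base axis. Payload 6.4 kg.
Tool frame: the origin (TCP) lies midway between the tips of the shut fingers; the grasp point (between the pads) lies 19 mm behind it (ctrl.pinch_z is the distance from the TCP to the grasp point, in m); z points along the fingers, y is the line along which they close (so a half turn about z gives the same grasp; the last joint's range is limited). The gripper opens to 85 mm and grips with 20 to 120 N. Pads are 22 mm wide; open, the fingers measure 114 mm over their backs; the gripper's body (76 mm by 85 mm) begins 54 mm behind the grasp point. The pads swing forward as they close: fully open they stand 13 mm farther back than shut.
Start: joints at [0.942, 0.181, 1.607, -0, 1.354, -0.206], TCP at [0.236, 0.524, 0.231] pointing down, gripper open.
Joint ranges: [-2.99, 2.99], [-0.89, 2.07], [0.3, 2.58], [-1.14, 4.28], [0, 2.63], [-3.12, 3.12]. Speed limits (rad/s): [2.57, 2.57, 3.01, 3.14, 3.14, 3.14].

### API

Orientations are given as a unit quaternion [w, x, y, z].
In Python, from bench import ctrl gives the robot as it stands.
- The arm moves only by the tool apply_moves, never from a script. Its argument "moves" is a list of rows, each an object with "jaw": the opening, from 0 (shut) to 1 (fully open); "offset": the shift along the tool's x, y, z in mm, a list of three; "rot": the turn, a rotation vector about the tool's x, y, z in degrees, a list of three. In form: [{"jaw": jaw, "offset": [dx, dy, dz], "rot": [ax, ay, az]}, ...]. A call has exactly 5 rows; each row shifts and turns the commanded pose from where the row before left it, along the tool's axes as they then stand; what a row does not reach is not made up. A row lasts 1/8 s, in which the tool goes at most 62.5 mm and 10.7 degrees, less where a joint would pass 70% of its speed; a pose out of reach is approached as far as the arm can. A call is refused whole if a number of a shift passes 62.5 or a number of a turn 10.7, either way. A call with a gripper value outside its range is refused whole. The fingers move at their own pace and stop on an object; the grip force is fixed at half the most. Time passes only in rows, so rows that do not move let the fingers close, or fill a call up. It gives the time, the measured TCP pose, the force, the opening and the grip force at its end, in the units of the state.
- ctrl.get_obs(): the state, without advancing time (a new reading comes with each control period).
- ctrl.camera(name): name is "scene" or "side" or "wrist"; returns (picture, depth): 400x640x3 uint8, red, green, blue; 400x640 float32, m along the optical axis (not along the pixel's ray), 0 where there is no reading.
- ctrl.camera_params(name): a dict with "K" (3x3 intrinsics, pixels), "cam_to_world" (4x4, takes a point from camera to world coordinates); the wrist camera has in their place "mount" (4x4, takes a point from camera to tool coordinates, whose origin is the TCP and whose axes are the flange's). Camera axes: x right, y down, z forward; pixel columns grow to the right and rows downward; lengths in m; the calibration is good to about 2 mm. A picture is of the moment at which its call begins: read the wrist's pose just before it. camera_params takes no time and is no camera call.
- ctrl.hand_in(): hands the job in; it is judged then, once.
Trained networks look in the newest picture that a camera, given by its name, has taken for a name from the list of things; names that differ only in an ending like _2 or _b are one class to them, and where a whole thing is asked for, a point or a joint stands for the part that bears it (a point fixed in the world has none). Each returns a list of dicts, best first, with "score" (0 to 1); they miss things now and then, are a little off and sometimes report something else, mostly with a low value. They report only what shows in the picture. A call takes as long as a camera call. They do not tell look-alikes from the thing itself.
- ctrl.outline_of(camera, target): "region" (400x640 bool, what is visible of it) and "position" ([column, row] in pixels, amid what is visible of it).
The state is a dict: "time_s": time; "q": joint angles; "dq": joint speeds; "joint_efforts": joint torques, N m; "eef_pos": TCP position; "eef_rot": TCP orientation; "wrist_force": force on the tool from outside, world axes, zero at the start; "torque": the same for the moment, N m; "opening": opening from 0.0 (shut) to 1.0 (fully open); "grasp_force": force on a finger pad.
Only numpy, scipy, OpenCV 4.12 (cv2) and the standard library are available. Lean on these libraries where they do the work, as an engineer would, in place of code of your own. Each camera call takes 0.05 s, during which the arm holds its last target. There are 200 camera calls.

### The job

The flowmeter stand has to be levelled before use: take the tubular spirit level that stands on end on the bench, lay it on its side along the stand's blue cradle, in both forks and with its window facing up, and let it go there. Then turn the knob of the levelling foot until the bubble rests centred between the two black lines, and let the knob go. Finish by pressing the level down into its cradle from above, firmly but gently, and stay there: the program ends still pressing, with the bubble still centred; keep off the flowmeter column and leave the other things on the bench where they are.

Things in the scene. Friction and masses are not known exactly. Their poses are not given: they have to be found in the camera images.
- level_center (a point): centre of the spirit level: yellow round bar, black end rings, 28 mm diameter, 130 mm long, 0.15 kg, standing on end at the start (this point 65 mm above the bench). z runs along the bar (up at the start). The green vial shows in a window 68 mm long at mid-length, on the side that -x points to (back towards the robot and its right at the start), marked by a white tab on its upper end face. 31 mm at each end are plain.
- bubble (a joint): place of the pale bubble (14 mm long) in the vial: m from the middle, positive towards the level's +z end. It runs to the higher end (stops at 0.024 either way), 2.0 mm per milliradian of the bar's tilt, and takes about 2 s to rest. Black lines stand 10.5 mm either side of the middle: it is centred within 3 mm.
- cradle (a point): where the centre of the level lies when it rests in the cradle (94 mm above the bench, 52 mm above the base plate). x runs along the cradle towards the stand's end with the levelling foot; z up. Two blue V forks, 8 mm thick, 48 mm either side of this point along x, 39 mm wide at the top; free between them down to a strip 46 mm below this point. The level may lie either way round.
- knob_grip (a point): centre of the levelling foot's round black star knob (orange dot on top), 44 mm diameter, 24 mm tall, axis vertical; 72 mm above the bench, 30 mm above the base plate. This end of the stand starts low. Clockwise from above raises it, 3.2 milliradians per radian of turn (6.4 mm of bubble); 1.2 to 3.2 rad are needed. It stays where left and does not itself rise or sink.
- level: the same spirit level; origin at the centre of its end that is below at the start.
- deck: the stand's aluminium base plate with the cradle and the flowmeter column, 280 mm along x by 170 mm, top 42 mm above the bench; the origin lies under the end of the plate that carries the column, 40 mm in from its edge, midway across; x towards the levelling foot's end.
- foot_knob: the knob with its screw; origin on its axis at bench height.
- column (a point): the flowmeter column with a round gauge on top, 36 by 56 mm and 240 mm tall, at the end of the base plate away from the knob, 118 mm along -x and 40 mm along -y of the cradle point. This point is the centre of its underside, 42 mm above the bench. Not to be touched.
- canister: ivory absorbent canister, 112 mm across, 138 mm tall; origin at the centre of its underside; not to be disturbed
- mask: clear cone-shaped face mask, 84 mm across, 66 mm tall, stub up; origin at the centre of its underside; not to be disturbed
- y_piece: blue and white Y-shaped hose connector lying flat, about 95 mm long; origin at the centre of its underside; not to be disturbed
- screwdriver: screwdriver lying on the bench; origin at the centre of its underside; not to be disturbed
- disinfectant: white bottle with a blue cap, 60 mm across, 170 mm tall; origin at the centre of its underside; not to be disturbed
- bowl: small steel bowl, 110 mm across, 45 mm tall; origin at the centre of its underside; not to be disturbed
- oxygen_cell: white sensor cell with a brass stub, 32 mm across, 50 mm tall; origin at the centre of its underside; not to be disturbed
Not all that is in view belongs to the job. Of the things that look like the level, the smallest one is meant.

How it is judged:
By the outcome, as a careful person would: the job done as asked, in the order asked, and still so for the second after the job is handed in, while the arm keeps its last pose, push and grip.
It also fails if it takes over 72 s, if anything falls off the work surface, if the arm or the gripper's body presses on something with over 40 N, if the wrist force passes 120 N, or if a joint passes its speed limit or range.

## Working session

There is one attempt and no reset: what is moved stays moved. The work goes in short steps, Python scripts to look and compute and a tool call to move; the robot and the scene stay as the last step left them, time stands still between calls to the robot, and variables do not carry over. Pictures are saved under pics/ and viewed, at most 10 in all, crops included, and the job is handed in when it is done.

Besides the shell and the picture viewer there is one more tool, called as name(argument=value, ...), one argument or row to a line, values as JSON. apply_moves: Moves the arm, as the interface text tells. Its arguments: {"type":"object","properties":{"moves":{"type":"array"}},"required":["moves"]}

```bash
ls; mkdir -p pics; cat > h.py <<'E'
import numpy as np, cv2
from bench import ctrl
from scipy.spatial.transform import Rotation as R
def cam(n):
    o=ctrl.get_obs(); p=ctrl.camera_params(n); im,d=ctrl.camera(n)
    if n=='wrist':
        q=o['eef_rot']; T=np.eye(4); T[:3,:3]=R.from_quat([q[1],q[2],q[3],q[0]]).as_matrix(); T[:3,3]=o['eef_pos']
        M=T@p['mount']
    else: M=p['cam_to_world']
    return im,d,np.array(p['K']),np.array(M)
def cloud(d,K,M):
    v,u=np.mgrid[:d.shape[0],:d.shape[1]]
    P=np.stack([(u-K[0,2])/K[0,0]*d,(v-K[1,2])/K[1,1]*d,d],-1)
    return P@M[:3,:3].T+M[:3,3]
def save(im,n): cv2.imwrite('pics/'+n,cv2.cvtColor(im,cv2.COLOR_RGB2BGR))
E
python3 - <<'E'
from h import *
o=ctrl.get_obs(); print(o, ctrl.pinch_z)
for n in ['scene','side']:
    im,d,K,M=cam(n); W=cloud(d,K,M); save(im,n+'0.png'); print(n,M[:3].round(3).tolist(),K[0,0])
    for t in ['level','deck','foot_knob','column','canister','mask','y_piece','screwdriver','disinfectant','bowl','oxygen_cell']:
        for r in ctrl.outline_of(n,t)[:4]:
            m=r['region']&(d>0); P=W[m]
            if len(P): print(t,round(r['score'],2),np.array(r['position']).round().tolist(),len(P),np.median(P,0).round(3),np.percentile(P,3,0).round(3),np.percentile(P,97,0).round(3))
E
```

```text
pics
{'time_s': 0.0, 'q': array([ 9.41711101e-01,  1.81524598e-01,  1.60803476e+00, -7.50382430e-06,
        1.35378191e+00, -2.06276861e-01]), 'dq': array([ 0.00112697, -0.00121348,  0.00174464, -0.00243691, -0.00051429,
       -0.00017882]), 'joint_efforts': array([ 3.71835713e-04, -4.44858992e+01, -3.51343775e+01, -3.01931814e-04,
        9.02968895e-03, -9.63832214e-07]), 'eef_pos': array([0.2355735 , 0.52391504, 0.23038046]), 'eef_rot': array([-3.51308124e-04,  2.09832155e-01,  9.77737031e-01, -8.00632417e-04]), 'wrist_force': array([ 0.21071573,  0.34176773, -0.45594773]), 'torque': array([ 0.01158789, -0.03149387,  0.01780887]), 'grasp_force': 0.0, 'opening': 1.0025680406604587} 0.0187
scene [[-0.412, 0.784, -0.464, 1.129], [0.911, 0.358, -0.205, 0.301], [0.006, -0.508, -0.862, 1.173]] 394.0042836557413
level 0.87 [273.0, 121.0] 358 [ 0.361 -0.192  0.129] [ 0.339 -0.213  0.034] [ 0.367 -0.178  0.184]
level 0.62 [281.0, 153.0] 462 [ 0.465 -0.108  0.123] [ 0.438 -0.13   0.009] [ 0.472 -0.098  0.184]
level 0.5 [237.0, 168.0] 234 [ 0.555 -0.234  0.084] [ 0.537 -0.248  0.008] [ 0.5
[... 2355 characters left out ...]
005] [ 0.711 -0.236  0.025]
screwdriver 0.68 [329.0, 314.0] 326 [0.492 0.414 0.02 ] [0.445 0.344 0.011] [0.541 0.499 0.027]
screwdriver 0.67 [259.0, 292.0] 1471 [0.666 0.36  0.025] [0.614 0.328 0.004] [0.707 0.426 0.046]
disinfectant 0.66 [338.0, 345.0] 1776 [0.458 0.536 0.1  ] [0.433 0.51  0.011] [0.485 0.547 0.17 ]
bowl 0.68 [257.0, 292.0] 1523 [0.667 0.36  0.024] [0.614 0.327 0.003] [0.709 0.426 0.046]
oxygen_cell 0.71 [315.0, 230.0] 4556 [0.547 0.229 0.043] [0.479 0.02  0.038] [0.639 0.268 0.266]
oxygen_cell 0.63 [388.0, 310.0] 258 [0.366 0.379 0.035] [0.353 0.363 0.007] [0.379 0.385 0.051]
oxygen_cell 0.59 [338.0, 192.0] 205 [0.523 0.033 0.081] [ 0.505 -0.107  0.   ] [0.544 0.046 0.087]
```

View pics/scene0.png

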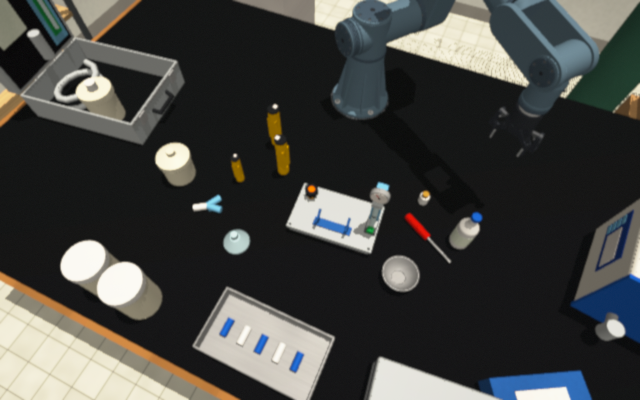

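```bash
python3 - <<'E'
from h import *
for n in ['scene','side']:
    im,d,K,M=cam(n); W=cloud(d,K,M)
    A=W.reshape(-1,3); C=im.reshape(-1,3).astype(int)
    ok=d.reshape(-1)>0
    # level top face
    s=ok&(np.hypot(A[:,0]-.549,A[:,1]+.238)<.03)&(A[:,2]>.124)
    P=A[s]; print(n,'lvltop',len(P),P.min(0).round(3),P.max(0).round(3),P.mean(0).round(4))
    w=s&(C.min(1)>170); print(' white',w.sum(),A[w].mean(0).round(4))
    # plate
    s=ok&(abs(A[:,2]-.042)<.008)&(A[:,0]>.43)&(A[:,0]<.7)&(A[:,1]>-.03)&(A[:,1]<.3)
    r=cv2.minAreaRect((A[s][:,:2]*1000).astype(np.float32)); print(' plate',s.sum(),r)
    # blue forks
    b=ok&(C[:,2]>C[:,0]+50)&(A[:,2]>.05)&(A[:,2]<.13)&(A[:,0]>.43)&(A[:,0]<.7)&(A[:,1]>-.03)&(A[:,1]<.3)
    P=A[b]; print(' blue',b.sum(),P.min(0).round(3),P.max(0).round(3))
    t,l,c=cv2.kmeans(P[:,:2].astype(np.float32),2,None,(3,50,1e-5),5,0); print(c)
    for i in (0,1):
        Q=P[l[:,0]==i]; print('  fork',Q.mean(0).round(4),Q.max(0).round(4),cv2.minAreaRect((Q[:,:2]*1000).astype(np.float32)))
    # knob
    s=ok&(np.hypot(A[:,0]-.525,A[:,1]-.023)<.035)&(A[:,2]>.078)&(A[:,2]<.1)
    P=A[s]; print(' knob',len(P),cv2.minEnclosingCircle((P[:,:2]*1000).astype(np.float32)),np.median(P,0).round(4))
    o=s&(C[:,0]>150)&(C[:,2]<100); print(' dot',o.sum(),A[o].mean(0).round(4))
E
```

```text
scene lvltop 55 [ 0.531 -0.253  0.124] [ 0.561 -0.225  0.133] [ 0.5472 -0.2394  0.128 ]
 white 4 [ 0.5366 -0.244   0.1278]
 plate 3488 ((561.6660766601562, 128.77320861816406), (174.32064819335938, 280.6499938964844), 4.6823225021362305)
 blue 89 [0.576 0.081 0.05 ] [0.628 0.188 0.095]
[[0.598394   0.17936327]
 [0.60549575 0.08660388]]
  fork [0.5984 0.1794 0.0782] [0.6217 0.1881 0.0929] ((602.7362060546875, 169.96029663085938), (44.637935638427734, 34.531028747558594), 21.19839859008789)
  fork [0.6055 0.0866 0.0748] [0.6282 0.12   0.0947] ((609.7578735351562, 91.55804443359375), (42.75730895996094, 40.44754409790039), 61.499881744384766)
 knob 113 ((525.3257446289062, 25.5892391204834), 21.78009033203125) [0.5273 0.0256 0.0828]
 dot 37 [0.5233 0.0244 0.0838]
side lvltop 42 [ 0.533 -0.254  0.124] [ 0.56  -0.223  0.133] [ 0.5458 -0.2384  0.1295]
 white 3 [ 0.5368 -0.2441  0.1311]
 plate 2859 ((561.5253295898438, 128.43907165527344), (169.96505737304688, 285.5356750488281), 4.878795623779297)
 blue 239 [0.532 0.079 0.05 ] [0.625 0.262 0.13 ]
[[0.6034564  0.15396197]
 [0.5387332  0.25738737]]
  fork [0.6035 0.154  0.0716] [0.6246 0.1932 0.0934] ((604.173583984375, 135.6805877685547), (33.237300872802734, 116.26554107666016), 4.157465934753418)
  fork [0.5387 0.2574 0.1012] [0.5481 0.2618 0.13  ] ((539.5358276367188, 257.9776916503906), (16.8278751373291, 8.460405349731445), 10.154309272766113)
 knob 119 ((525.1123657226562, 25.27765464782715), 23.052433013916016) [0.5251 0.0286 0.0842]
 dot 35 [0.5244 0.0236 0.0856]
```

```bash
cat >> h.py <<'E'
def pose():
    o=ctrl.get_obs(); q=o['eef_rot']; return np.array(o['eef_pos']),R.from_quat([q[1],q[2],q[3],q[0]])
def frame(z,x):
    z=np.array(z,float); z/=np.linalg.norm(z); x=np.array(x,float); x-=z*(x@z); x/=np.linalg.norm(x)
    return R.from_matrix(np.c_[x,np.cross(z,x),z])
def plan(targets,start=None,maxd=55,maxr=10):
    """rows (offset then rot, tool axes) through targets [(pos,R,nmin)]; pos, rot interpolated"""
    p,r=start or pose(); out=[]
    for P,Q,nmin in targets:
        P=np.array(P); rv=(r.inv()*Q).as_rotvec(); n=max(nmin,int(np.ceil(np.linalg.norm(P-p)*1000/maxd)),int(np.ceil(np.degrees(np.linalg.norm(rv))/maxr)))
        p0,r0=p,r
        for i in range(1,n+1):
            pt=p0+(P-p0)*i/n; rt=r0*R.from_rotvec(rv*i/n)
            off=np.round(r.inv().apply(pt-p)*1000,0); a=np.round(np.degrees((r.inv()*rt).as_rotvec()),1)
            out.append((off,a)); p=p+r.apply(off/1000); r=r*R.from_rotvec(np.radians(a))
        out.append(None)
    k=0
    for o in out:
        if o is None: print('--'); continue
        k+=1; print(k,o[0].astype(int).tolist(),o[1].tolist())
    print('end',p.round(4),r.as_matrix().round(3).tolist())
E
python3 - <<'E'
from h import *
print(np.array(ctrl.camera_params('wrist')['mount']).round(4).tolist(),np.array(ctrl.camera_params('wrist')['K']).round(1).tolist())
down=frame([0,0,-1],[-.083,.9965,0])
p,r=pose()
plan([([.38,.33,.42],r*R.from_rotvec(((r.inv()*down).as_rotvec())*.5),1),([.56,.06,.42],down,1)])
E
```

```text
[[0.0003, -0.9599, -0.2805, 0.0717], [1.0, 0.0005, -0.0006, -0.0011], [0.0008, -0.2805, 0.9599, -0.1418], [0.0, 0.0, 0.0, 1.0]] [[308.5, 0.0, 315.3], [0.0, 308.5, 196.9], [0.0, 0.0, 1.0]]
1 [-35, -20, -31] [0.0, 0.0, 5.1]
2 [-37, -16, -32] [0.0, 0.0, 5.1]
3 [-38, -13, -31] [0.0, 0.0, 5.1]
4 [-39, -10, -32] [0.0, 0.0, 5.0]
5 [-40, -6, -31] [0.0, 0.0, 5.1]
6 [-40, -3, -32] [0.0, 0.0, 5.1]
--
7 [-54, -1, 0] [0.0, 0.0, 5.1]
8 [-54, 3, 0] [0.0, 0.0, 5.1]
9 [-54, 8, 0] [0.0, 0.0, 5.1]
10 [-52, 13, 0] [0.0, 0.0, 5.0]
11 [-52, 17, 0] [0.0, 0.0, 5.1]
12 [-49, 22, 0] [0.0, 0.0, 5.1]
--
end [0.5599 0.0601 0.4203] [[-0.083, 0.997, 0.0], [0.997, 0.083, -0.0], [-0.0, 0.0, -1.0]]
```

apply_moves(
  moves=[
    {"jaw": 1, "offset": [-35, -20, -31], "rot": [0, 0, 5.1]},
    {"jaw": 1, "offset": [-37, -16, -32], "rot": [0, 0, 5.1]},
    {"jaw": 1, "offset": [-38, -13, -31], "rot": [0, 0, 5.1]},
    {"jaw": 1, "offset": [-39, -10, -32], "rot": [0, 0, 5]},
    {"jaw": 1, "offset": [-40, -6, -31], "rot": [0, 0, 5.1]},
  ],
)

```text
time_s: 1.92
eef_pos: [0.3566, 0.3615, 0.3896]
eef_rot: [0.0, 0.421, 0.907, 0.0]
wrist_force: [0.5, 1.3, -0.7]
opening: 1.001
grasp_force: 0.0
```

apply_moves(
  moves=[
    {"jaw": 1, "offset": [-40, -3, -32], "rot": [0, 0, 5.1]},
    {"jaw": 1, "offset": [-54, -1, 0], "rot": [0, 0, 5.1]},
    {"jaw": 1, "offset": [-54, 3, 0], "rot": [0, 0, 5.1]},
    {"jaw": 1, "offset": [-54, 8, 0], "rot": [0, 0, 5.1]},
    {"jaw": 1, "offset": [-52, 13, 0], "rot": [0, 0, 5]},
  ],
)

```text
time_s: 2.55
eef_pos: [0.5007, 0.1488, 0.4205]
eef_rot: [0.0, 0.61, 0.792, 0.0]
wrist_force: [1.0, 0.1, 1.1]
opening: 0.997
grasp_force: 0.0
```

apply_moves(
  moves=[
    {"jaw": 1, "offset": [-52, 17, 0], "rot": [0, 0, 5.1]},
    {"jaw": 1, "offset": [-49, 22, 0], "rot": [0, 0, 5.1]},
    {"jaw": 1, "offset": [0, 0, 0], "rot": [0, 0, 0]},
    {"jaw": 1, "offset": [0, 0, 0], "rot": [0, 0, 0]},
    {"jaw": 1, "offset": [0, 0, 0], "rot": [0, 0, 0]},
  ],
)

```text
time_s: 3.18
eef_pos: [0.5594, 0.0613, 0.4207]
eef_rot: [0.0, 0.676, 0.737, 0.0]
wrist_force: [0.3, 0.6, 0.1]
opening: 1.002
grasp_force: 0.0
```

```bash
python3 - <<'E'
from h import *
print(pose()[0],pose()[1].as_matrix().round(3).tolist(),ctrl.get_obs()['q'].round(3))
im,d,K,M=cam('wrist'); W=cloud(d,K,M); save(im,'w1.png'); np.savez('w1.npz',im=im,d=d,K=K,M=M)
A=W.reshape(-1,3); C=im.reshape(-1,3).astype(int); ok=d.reshape(-1)>0
s=ok&(np.hypot(A[:,0]-.549,A[:,1]+.238)<.03)&(A[:,2]>.12)
P=A[s]; print('lvltop',len(P),P.min(0).round(3),P.max(0).round(3),P.mean(0).round(4))
w=s&(C.min(1)>150); print(' white',w.sum(),A[w].mean(0).round(4))
s=ok&(abs(A[:,2]-.042)<.008)&(A[:,0]>.43)&(A[:,0]<.7)&(A[:,1]>-.03)&(A[:,1]<.3)
print(' plate',s.sum(),cv2.minAreaRect((A[s][:,:2]*1000).astype(np.float32)))
b=ok&(C[:,2]>C[:,0]+40)&(A[:,2]>.06)&(A[:,2]<.13)&(A[:,0]>.57)&(A[:,0]<.65)&(A[:,1]>0.06)&(A[:,1]<.25)
P=A[b]; print(' blue',b.sum(),P.min(0).round(3),P.max(0).round(3))
t,l,c=cv2.kmeans(P[:,:2].astype(np.float32),2,None,(3,50,1e-5),5,0)
for i in (0,1):
    Q=P[l[:,0]==i]; print('  fork',Q.mean(0).round(4),Q.max(0).round(4),cv2.minAreaRect((Q[:,:2]*1000).astype(np.float32)))
s=ok&(np.hypot(A[:,0]-.525,A[:,1]-.023)<.035)&(A[:,2]>.075)&(A[:,2]<.1)
P=A[s]; print(' knob',len(P),cv2.minEnclosingCircle((P[:,:2]*1000).astype(np.float32)),np.median(P,0).round(4))
o=s&(C[:,0]>150)&(C[:,2]<100); print(' dot',o.sum(),A[o].mean(0).round(4))
E
```

```text
[0.55936293 0.06127411 0.42065386] [[-0.085, 0.996, 0.0], [0.996, 0.085, 0.0], [0.0, 0.0, -1.0]] [-0.102  0.065  1.362  0.     1.714 -0.187]
lvltop 211 [ 0.531 -0.252  0.121] [ 0.557 -0.227  0.131] [ 0.5444 -0.2381  0.1281]
 white 27 [ 0.5365 -0.2449  0.1298]
 plate 16345 ((559.0870361328125, 126.7115478515625), (170.32704162597656, 279.02545166015625), 4.931981563568115)
 blue 364 [0.572 0.077 0.061] [0.625 0.182 0.093]
  fork [0.595  0.1773 0.0823] [0.6172 0.1818 0.0933] ((594.8156127929688, 177.8433074951172), (44.57218551635742, 7.985657691955566), 4.799365520477295)
  fork [0.6028 0.0826 0.0823] [0.625  0.0872 0.0931] ((602.804443359375, 82.41482543945312), (44.12690353393555, 8.173693656921387), 4.8654303550720215)
 knob 532 ((522.98779296875, 23.658523559570312), 22.349292755126953) [0.5233 0.0247 0.0831]
 dot 160 [0.522 0.023 0.084]
```

View pics/w1.png

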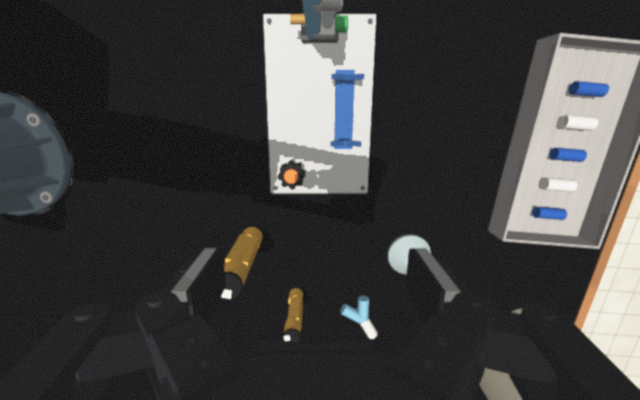

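```bash
python3 - <<'E'
from h import *
a=np.radians(31); al=np.radians(35); A=np.array([np.cos(a),np.sin(a),0]); U=np.array([0,0,1.])
z=np.cos(al)*A-np.sin(al)*U; x=-(np.cos(al)*U+np.sin(al)*A); g=frame(z,x)
G=np.array([.545,-.239,.068])
p,r=pose(); h=r*R.from_rotvec((r.inv()*g).as_rotvec()*.75)
print(np.degrees((r.inv()*g).as_rotvec()))
plan([([.43,-.28,.34],h,10),(G-.11*z,g,5)],maxd=60,maxr=10.5)
E
```

```text
[ -54.99951062  -34.28050674 -105.71215277]
1 [-33, -16, 8] [-4.1, -2.6, -7.9]
2 [-30, -21, 8] [-4.2, -2.5, -8.0]
3 [-26, -25, 8] [-4.1, -2.6, -7.9]
4 [-23, -29, 7] [-4.1, -2.6, -7.9]
5 [-18, -32, 6] [-4.1, -2.5, -7.9]
6 [-13, -35, 3] [-4.1, -2.6, -8.0]
7 [-7, -37, 2] [-4.2, -2.6, -7.9]
8 [-3, -37, -1] [-4.1, -2.6, -7.9]
9 [2, -37, -3] [-4.1, -2.5, -8.0]
10 [8, -36, -6] [-4.1, -2.6, -7.9]
--
11 [22, -10, 35] [-2.8, -1.7, -5.3]
12 [25, -9, 33] [-2.7, -1.7, -5.3]
13 [26, -8, 32] [-2.8, -1.8, -5.3]
14 [28, -8, 32] [-2.7, -1.7, -5.2]
15 [29, -6, 30] [-2.8, -1.7, -5.3]
--
end [ 0.4682 -0.2852  0.1309] [[-0.492, -0.515, 0.702], [-0.295, 0.857, 0.422], [-0.819, 0.0, -0.573]]
```

apply_moves(
  moves=[
    {"jaw": 1, "offset": [-33, -16, 8], "rot": [-4.1, -2.6, -7.9]},
    {"jaw": 1, "offset": [-30, -21, 8], "rot": [-4.2, -2.5, -8]},
    {"jaw": 1, "offset": [-26, -25, 8], "rot": [-4.1, -2.6, -7.9]},
    {"jaw": 1, "offset": [-23, -29, 7], "rot": [-4.1, -2.6, -7.9]},
    {"jaw": 1, "offset": [-18, -32, 6], "rot": [-4.1, -2.5, -7.9]},
  ],
)

```text
time_s: 3.85
eef_pos: [0.4959, -0.1074, 0.3807]
eef_rot: [0.197, 0.376, 0.904, 0.055]
wrist_force: [0.2, -0.6, -0.1]
opening: 0.998
grasp_force: 0.0
```

apply_moves(
  moves=[
    {"jaw": 1, "offset": [-13, -35, 3], "rot": [-4.1, -2.6, -8]},
    {"jaw": 1, "offset": [-7, -37, 2], "rot": [-4.2, -2.6, -7.9]},
    {"jaw": 1, "offset": [-3, -37, -1], "rot": [-4.1, -2.6, -7.9]},
    {"jaw": 1, "offset": [2, -37, -3], "rot": [-4.1, -2.5, -8]},
    {"jaw": 1, "offset": [8, -36, -6], "rot": [-4.1, -2.6, -7.9]},
  ],
)

```text
time_s: 4.47
eef_pos: [0.4319, -0.2446, 0.3441]
eef_rot: [0.334, 0.075, 0.934, 0.099]
wrist_force: [0.9, -0.7, 0.4]
opening: 0.997
grasp_force: 0.0
```

```bash
python3 - <<'E'
from h import *
print(pose()[0],pose()[1].as_matrix().round(3).tolist(),ctrl.get_obs()['q'].round(3))
im,d,K,M=cam('side'); save(im[60:300,200:560],'s2.png'); np.savez('s2.npz',d=d)
a=np.radians(31); al=np.radians(35); A=np.array([np.cos(a),np.sin(a),0]); U=np.array([0,0,1.])
z=np.cos(al)*A-np.sin(al)*U; x=-(np.cos(al)*U+np.sin(al)*A); g=frame(z,x)
G=np.array([.545,-.239,.068])
plan([(G-.11*z,g,5)],maxd=60,maxr=10.5)
E
```

```text
[ 0.43188841 -0.24460065  0.34412215] [[-0.766, 0.074, 0.638], [0.206, 0.969, 0.135], [-0.609, 0.235, -0.758]] [-1.226 -0.362  2.035  0.715  1.405 -2.737]
1 [18, -16, 36] [-3.3, -2.3, -6.7]
2 [22, -16, 34] [-3.4, -2.3, -6.7]
3 [25, -16, 32] [-3.3, -2.3, -6.7]
4 [27, -14, 30] [-3.4, -2.3, -6.7]
5 [31, -12, 29] [-3.3, -2.3, -6.7]
--
end [ 0.468  -0.2852  0.1308] [[-0.491, -0.515, 0.702], [-0.296, 0.857, 0.421], [-0.819, -0.001, -0.574]]
```

View pics/s2.png

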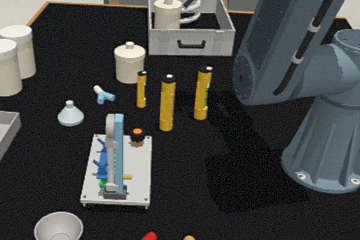

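```bash
cat > fk.py <<'E'
from h import *
from scipy.optimize import least_squares
D=[([9.41711101e-01,1.81524598e-01,1.60803476e+00,0,1.35378191,-2.06276861e-01],[0.2355735,0.52391504,0.23038046]),
([-.102,.065,1.362,0,1.714,-.187],[0.55936,.06127,.42065]),
([-1.226,-.362,2.035,.715,1.405,-2.737],[.43189,-.2446,.34412])]
Z=lambda a:R.from_euler('z',a); Y=lambda a:R.from_euler('y',a)
def rot(q): return Z(q[0])*Y(q[1]+q[2])*Z(q[3])*Y(q[4])*Z(q[5]+np.pi/2)
def rows(q):  # p linear in parameters: d0(y), h, L1, a2, L2, d4(y after q4), L3
    e=np.eye(3); B=Z(q[0]); C=B*Y(q[1]); F=C*Y(q[2]); W=F*Z(q[3]); T=W*Y(q[4])
    return np.c_[B.apply(e[1]),B.apply(e[2]),C.apply(e[2]),F.apply(e[0]),F.apply(e[2]),W.apply(e[1]),T.apply(e[2]),T.apply(e[0])]
E
python3 - <<'E'
from fk import *
o=ctrl.get_obs(); print(rot(o['q']).as_matrix().round(3).tolist())
A=np.vstack([rows(q) for q,p in D]); b=np.concatenate([p for q,p in D])
x,res,rk,sv=np.linalg.lstsq(A,b,rcond=1e-3); print(x.round(3),rk,sv.round(3),(A@x-b).round(4))
for drop in ([3],[7],[3,7],[5,7],[3,5,7]):
    k=[i for i in range(8) if i not in drop]; x,res,rk,sv=np.linalg.lstsq(A[:,k],b,rcond=None); print(k,x.round(3),sv[-1].round(3),abs(A[:,k]@x-b).max().round(4))
E
```

```text
[[-0.767, 0.071, 0.638], [0.202, 0.97, 0.134], [-0.61, 0.232, -0.758]]
[ 0.118  0.314  0.438  0.086  0.514  0.     0.319 -0.001] 8 [3.405 2.443 2.414 0.509 0.434 0.327 0.18  0.165] [-0.      0.      0.     -0.     -0.0001 -0.      0.      0.     -0.    ]
[0, 1, 2, 4, 5, 6, 7] [ 0.12   0.228  0.437  0.513 -0.002  0.317  0.003] 0.175 0.0172
[0, 1, 2, 3, 4, 5, 6] [0.117 0.314 0.438 0.086 0.515 0.    0.319] 0.169 0.0001
[0, 1, 2, 4, 5, 6] [ 0.12   0.229  0.437  0.51  -0.002  0.317] 0.264 0.0172
[0, 1, 2, 3, 4, 6] [0.118 0.314 0.438 0.086 0.515 0.319] 0.17 0.0002
[0, 1, 2, 4, 6] [0.118 0.227 0.438 0.51  0.317] 0.28 0.0171
```

```bash
cat >> fk.py <<'E'
X=np.array([.118,.314,.438,.086,.515,0,.319,0])
LO=np.array([-2.99,-.89,.3,-1.14,0,-3.12]); HI=np.array([2.99,2.07,2.58,4.28,2.63,3.12])
def fk(q): return rows(q)@X, rot(q)
def ik(p,r,q0):
    f=lambda q:np.r_[(fk(q)[0]-p)*5,(r.inv()*fk(q)[1]).as_rotvec()]
    best=None
    for s in range(12):
        qs=np.clip(np.array(q0) if s==0 else np.random.default_rng(s).uniform(LO,HI),LO+.01,HI-.01)
        S=least_squares(f,qs,bounds=(LO,HI)); e=np.linalg.norm(S.fun)
        if best is None or e<best[1]-1e-4: best=(S.x,e)
        if e<1e-3: break
    return best
def points(q):  # elbow, forearm start, wrist centre
    B=Z(q[0]); C=B*Y(q[1]); F=C*Y(q[2]); s=B.apply([0,X[0],X[1]]); e=s+C.apply([0,0,X[2]]); return s,e,e+F.apply([X[3],0,X[4]])
def grip(a,al,s):
    A=np.array([np.cos(a),np.sin(a),0]); U=np.array([0,0,1.])
    z=np.cos(al)*A-np.sin(al)*U; zb=U; return frame(z,s*(U*np.cos(al)+A*np.sin(al))), z
E
python3 - <<'E'
from fk import *
G=np.array([.545,-.239,.068]); C=np.array([.5988,.1301,.094]); DX=np.array([.084,-.9965,0])
q0=ctrl.get_obs()['q']
for al in (20,35,50):
  for s in (-1,1):
    g,z=grip(np.radians(31),np.radians(al),s)
    q,e=ik(G+.0187*z,g,q0); print(al,s,'grip',q.round(2),round(e,3),points(q)[2].round(3))
    for k in (1,-1):
        zb=k*DX; zt=np.cos(np.radians(al))*np.array([0,0,-1])-np.sin(np.radians(al))*zb
        pl=frame(zt,s*zb); q2,e2=ik(C+.0187*zt,pl,[0,.3,1.5,0,1.3,0]); print('    place',k,q2.round(2),round(e2,3),points(q2)[2].round(3))
E
```

```text
20 -1 grip [-1.15  0.68  1.9   1.29  1.34  2.14] 0.0 [ 0.303 -0.384  0.171]
    place 1 [-0.15  0.46  1.64  0.37  1.16 -0.4 ] 0.0 [0.607 0.028 0.376]
    place -1 [ 0.19  0.5   1.56 -0.38  1.14 -2.86] 0.0 [0.59  0.232 0.376]
20 1 grip [-1.15  0.68  1.9   1.29  1.34 -1.  ] 0.0 [ 0.303 -0.384  0.171]
    place 1 [-0.15  0.46  1.64  0.37  1.16  2.74] 0.0 [0.607 0.028 0.376]
    place -1 [ 0.19  0.5   1.56 -0.38  1.14  0.28] 0.0 [0.59  0.232 0.376]
35 -1 grip [-1.07  0.53  1.93  1.13  1.14  2.35] 0.0 [ 0.334 -0.366  0.24 ]
    place 1 [-0.26  0.52  1.63  0.6   1.28 -0.61] 0.0 [ 0.613 -0.042  0.34 ]
    place -1 [ 0.3   0.6   1.5  -0.63  1.25 -2.66] 0.0 [0.584 0.302 0.34 ]
35 1 grip [-1.07  0.53  1.93  1.13  1.14 -0.8 ] 0.0 [ 0.334 -0.366  0.24 ]
    place 1 [-0.26  0.52  1.63  0.6   1.28  2.54] 0.0 [ 0.613 -0.042  0.34 ]
    place -1 [ 0.3   0.6   1.5  -0.63  1.25  0.48] 0.0 [0.584 0.302 0.34 ]
50 -1 grip [-0.96  0.42  1.91  0.88  0.98  2.63] 0.0 [ 0.38  -0.338  0.298]
    place 1 [-0.35  0.63  1.59  0.78  1.44 -0.76] 0.0 [ 0.618 -0.099  0.287]
    place -1 [ 0.38  0.72  1.43 -0.84  1.4  -2.51] 0.0 [0.579 0.359 0.287]
50 1 grip [-0.96  0.42  1.91  0.88  0.98 -0.51] 0.0 [ 0.38  -0.338  0.298]
    place 1 [-0.35  0.63  1.59  0.78  1.44  2.39] 0.0 [ 0.618 -0.099  0.287]
    place -1 [ 0.38  0.72  1.43 -0.84  1.4   0.63] 0.0 [0.579 0.359 0.287]
```

```bash
cat >> fk.py <<'E'
def planq(wps,ns):
    """joint-interpolated path through wps with ns rows each -> rows"""
    o=ctrl.get_obs(); q=np.array(o['q']); p,r=pose(); k=0
    for w,n in zip(wps,ns):
        w=np.array(w); q0=q
        for i in range(1,n+1):
            qi=q0+(w-q0)*i/n; P,Q=fk(qi)
            off=np.round(r.inv().apply(P-p)*1000); a=np.round(np.degrees((r.inv()*Q).as_rotvec()),1)
            p=p+r.apply(off/1000); r=r*R.from_rotvec(np.radians(a)); k+=1
            print(k,off.astype(int).tolist(),a.tolist(),'|',round(np.linalg.norm(np.degrees((a*np.pi/180))),1),'tcp',p.round(3),'wr',points(qi)[2].round(2), round(abs((w-q0)/n/.125/np.array([2.57,2.57,3.01,3.14,3.14,3.14])).max(),2))
        q=w; print('--')
    print('end',p.round(4))
E
python3 - <<'E'
from fk import *
G=np.array([.545,-.239,.068]); g,z=grip(np.radians(31),np.radians(35),1)
q,e=ik(G-.11*z,g,[-1.07,.3,1.93,1.13,1.14,-.8]); print(q.round(3),e)
qn=ctrl.get_obs()['q']; qm=qn+(q-qn)*.5; qm[1]-=.15
planq([qm,q],[8,7])
E
```

```text
[-1.29   0.349  1.964  0.951  1.336 -0.75 ] 8.326996954087468e-11
1 [-1, -5, 5] [-0.8, -0.4, 8.2] | 8.2 tcp [ 0.433 -0.253  0.337] wr [ 0.23 -0.3   0.58] 0.32
2 [-2, -5, 5] [-0.8, -0.3, 8.3] | 8.3 tcp [ 0.437 -0.257  0.333] wr [ 0.23 -0.31  0.57] 0.32
3 [-2, -5, 5] [-0.8, -0.2, 8.3] | 8.3 tcp [ 0.44  -0.262  0.328] wr [ 0.23 -0.31  0.56] 0.32
4 [-3, -4, 5] [-0.8, -0.1, 8.2] | 8.2 tcp [ 0.444 -0.266  0.324] wr [ 0.23 -0.32  0.56] 0.32
5 [-3, -4, 5] [-0.9, -0.0, 8.3] | 8.3 tcp [ 0.448 -0.27   0.319] wr [ 0.23 -0.33  0.55] 0.32
6 [-4, -4, 5] [-0.8, 0.0, 8.3] | 8.3 tcp [ 0.451 -0.275  0.314] wr [ 0.23 -0.34  0.54] 0.32
7 [-4, -4, 4] [-0.8, 0.2, 8.4] | 8.4 tcp [ 0.453 -0.279  0.31 ] wr [ 0.23 -0.34  0.53] 0.32
8 [-5, -3, 5] [-0.8, 0.2, 8.3] | 8.3 tcp [ 0.457 -0.284  0.304] wr [ 0.24 -0.35  0.52] 0.32
--
9 [-5, -16, 18] [-0.6, 2.1, 11.3] | 11.5 tcp [ 0.46  -0.288  0.28 ] wr [ 0.24 -0.37  0.5 ] 0.36
10 [-8, -15, 17] [-0.3, 2.1, 11.4] | 11.6 tcp [ 0.463 -0.291  0.257] wr [ 0.24 -0.38  0.47] 0.36
11 [-10, -15, 17] [-0.1, 2.0, 11.4] | 11.6 tcp [ 0.464 -0.293  0.232] wr [ 0.24 -0.39  0.44] 0.36
12 [-12, -14, 17] [0.3, 2.0, 11.5] | 11.7 tcp [ 0.465 -0.293  0.207] wr [ 0.24 -0.4   0.41] 0.36
13 [-14, -11, 17] [0.5, 1.9, 11.5] | 11.7 tcp [ 0.467 -0.292  0.182] wr [ 0.24 -0.41  0.38] 0.36
14 [-17, -10, 17] [0.8, 1.7, 11.5] | 11.7 tcp [ 0.467 -0.289  0.157] wr [ 0.24 -0.42  0.35] 0.36
15 [-18, -7, 17] [1.0, 1.6, 11.5] | 11.7 tcp [ 0.468 -0.286  0.131] wr [ 0.24 -0.42  0.31] 0.36
--
end [ 0.4679 -0.2857  0.1311]
```

```bash
python3 - <<'E'
from fk import *
q=np.array([-1.29,.349,1.964,.951,1.336,-.75])
qn=ctrl.get_obs()['q']; qm=qn+(q-qn)*.57; qm[1]-=.1
planq([qm,q],[8,7])
E
```

```text
1 [0, -7, 9] [-1.2, -0.2, 9.7] | 9.8 tcp [ 0.435 -0.254  0.333] wr [ 0.23 -0.3   0.57] 0.36
2 [0, -7, 8] [-1.2, -0.1, 9.8] | 9.9 tcp [ 0.439 -0.259  0.325] wr [ 0.23 -0.31  0.56] 0.36
3 [-1, -7, 8] [-1.2, 0.1, 9.7] | 9.8 tcp [ 0.442 -0.264  0.316] wr [ 0.23 -0.32  0.55] 0.36
4 [-1, -7, 8] [-1.1, 0.2, 9.8] | 9.9 tcp [ 0.446 -0.269  0.307] wr [ 0.23 -0.33  0.54] 0.36
5 [-3, -6, 8] [-1.1, 0.4, 9.9] | 10.0 tcp [ 0.45  -0.273  0.298] wr [ 0.24 -0.34  0.52] 0.36
6 [-4, -7, 8] [-1.0, 0.5, 9.8] | 9.9 tcp [ 0.453 -0.278  0.289] wr [ 0.24 -0.35  0.51] 0.36
7 [-5, -6, 8] [-0.9, 0.7, 9.9] | 10.0 tcp [ 0.457 -0.282  0.279] wr [ 0.24 -0.36  0.5 ] 0.36
8 [-6, -6, 8] [-0.8, 0.7, 9.9] | 10.0 tcp [ 0.46  -0.287  0.269] wr [ 0.24 -0.37  0.49] 0.36
--
9 [-6, -12, 13] [-0.3, 1.6, 9.6] | 9.7 tcp [ 0.461 -0.289  0.25 ] wr [ 0.24 -0.38  0.46] 0.31
10 [-8, -11, 14] [-0.2, 1.6, 9.6] | 9.7 tcp [ 0.463 -0.291  0.231] wr [ 0.24 -0.39  0.44] 0.31
11 [-10, -10, 14] [0.1, 1.6, 9.6] | 9.7 tcp [ 0.466 -0.292  0.211] wr [ 0.24 -0.4   0.41] 0.31
12 [-11, -10, 13] [0.2, 1.6, 9.7] | 9.8 tcp [ 0.466 -0.291  0.191] wr [ 0.24 -0.41  0.39] 0.31
13 [-12, -8, 14] [0.4, 1.5, 9.7] | 9.8 tcp [ 0.468 -0.29   0.171] wr [ 0.24 -0.41  0.37] 0.31
14 [-14, -7, 13] [0.6, 1.3, 9.7] | 9.8 tcp [ 0.468 -0.288  0.151] wr [ 0.24 -0.42  0.34] 0.31
15 [-15, -5, 13] [0.8, 1.3, 9.8] | 9.9 tcp [ 0.468 -0.286  0.131] wr [ 0.24 -0.42  0.31] 0.31
--
end [ 0.4675 -0.2857  0.1309]
```

apply_moves(
  moves=[
    {"jaw": 1, "offset": [0, -7, 9], "rot": [-1.2, -0.2, 9.7]},
    {"jaw": 1, "offset": [0, -7, 8], "rot": [-1.2, -0.1, 9.8]},
    {"jaw": 1, "offset": [-1, -7, 8], "rot": [-1.2, 0.1, 9.7]},
    {"jaw": 1, "offset": [-1, -7, 8], "rot": [-1.1, 0.2, 9.8]},
    {"jaw": 1, "offset": [-3, -6, 8], "rot": [-1.1, 0.4, 9.9]},
  ],
)

```text
time_s: 5.15
eef_pos: [0.4523, -0.2682, 0.2998]
eef_rot: [0.26, 0.442, 0.813, 0.277]
wrist_force: [-0.4, -0.7, 0.8]
opening: 0.996
grasp_force: 0.0
```

apply_moves(
  moves=[
    {"jaw": 1, "offset": [-4, -7, 8], "rot": [-1, 0.5, 9.8]},
    {"jaw": 1, "offset": [-5, -6, 8], "rot": [-0.9, 0.7, 9.9]},
    {"jaw": 1, "offset": [-6, -6, 8], "rot": [-0.8, 0.7, 9.9]},
    {"jaw": 1, "offset": [-6, -12, 13], "rot": [-0.3, 1.6, 9.6]},
    {"jaw": 1, "offset": [-8, -11, 14], "rot": [-0.2, 1.6, 9.6]},
  ],
)

```text
time_s: 5.78
eef_pos: [0.4658, -0.2857, 0.2323]
eef_rot: [0.099, 0.716, 0.56, 0.405]
wrist_force: [-0.3, -0.3, -0.2]
opening: 0.999
grasp_force: 0.0
```

apply_moves(
  moves=[
    {"jaw": 1, "offset": [-10, -10, 14], "rot": [0.1, 1.6, 9.6]},
    {"jaw": 1, "offset": [-11, -10, 13], "rot": [0.2, 1.6, 9.7]},
    {"jaw": 1, "offset": [-12, -8, 14], "rot": [0.4, 1.5, 9.7]},
    {"jaw": 1, "offset": [-14, -7, 13], "rot": [0.6, 1.3, 9.7]},
    {"jaw": 1, "offset": [-15, -5, 13], "rot": [0.8, 1.3, 9.8]},
  ],
)

```text
time_s: 6.4
eef_pos: [0.4694, -0.28, 0.132]
eef_rot: [-0.127, 0.857, 0.23, 0.444]
wrist_force: [-0.4, -0.1, 0.1]
opening: 1.005
grasp_force: 0.0
```

```bash
python3 - <<'E'
from fk import *
im,d,K,M=cam('wrist'); W=cloud(d,K,M); save(im,'w2.png')
o=ctrl.get_obs(); print(o['q'].round(3),pose()[0].round(4),pose()[1].as_matrix().round(3).tolist())
A=W.reshape(-1,3); C=im.reshape(-1,3).astype(int); ok=d.reshape(-1)>0
s=ok&(np.hypot(A[:,0]-.545,A[:,1]+.239)<.035)&(A[:,2]>.01)&(A[:,2]<.128)
P=A[s]; print('bar',len(P),P.min(0).round(3),P.max(0).round(3))
def circ(Q):
    f=lambda c:np.hypot(Q[:,0]-c[0],Q[:,1]-c[1])-.014
    S=least_squares(f,[.545,-.239],loss='soft_l1',f_scale=.001); return S.x,np.abs(S.fun).mean()
c,e=circ(P); print('axis',c.round(4),e)
for z0 in (.02,.05,.08,.11):
    Q=P[abs(P[:,2]-z0)<.012]; print(z0,len(Q),circ(Q)[0].round(4) if len(Q)>20 else '')
gr=s&(C[:,1]>C[:,0]+25)&(C[:,1]>C[:,2]+15); Q=A[gr]; print('green',gr.sum(),Q.mean(0).round(4), np.degrees(np.arctan2(*(c-Q.mean(0)[:2])[::-1])))
E
```

```text
[-1.284  0.346  1.976  0.955  1.329 -0.728] [ 0.4686 -0.2787  0.1294] [[0.504, 0.504, 0.701], [0.273, -0.863, 0.424], [0.819, -0.022, -0.573]]
bar 2926 [ 0.529 -0.257  0.01 ] [ 0.559 -0.23   0.128]
axis [ 0.5455 -0.2423] 0.001644995296266689
0.02 444 [ 0.5447 -0.2425]
0.05 481 [ 0.5481 -0.2413]
0.08 591 [ 0.5477 -0.2413]
0.11 837 [ 0.5444 -0.2425]
green 422 [ 0.5359 -0.2465  0.06  ] 23.679419406857033
```

View pics/w2.png

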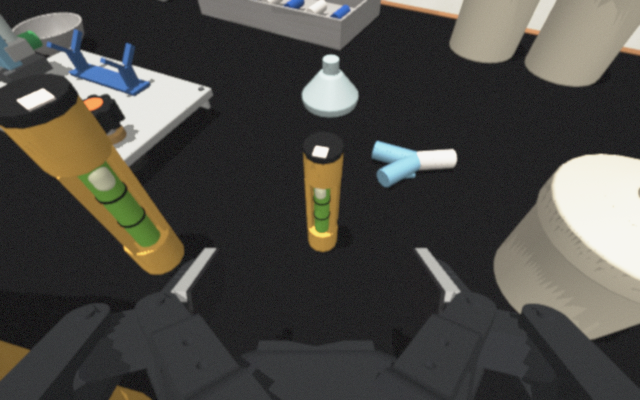

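```bash
python3 - <<'E'
from fk import *
G=np.array([.545,-.2415,.068]); g,z=grip(np.radians(27),np.radians(35),1)
plan([(G-.075*z,g,2),(G+.0225*z,g,3)])
E
```

```text
1 [-1, 2, 15] [-1.7, 0.0, 0.4]
2 [-1, 1, 15] [-1.7, 0.0, 0.4]
--
3 [0, 0, 32] [-0.0, 0.0, 0.0]
4 [0, 0, 33] [-0.0, 0.0, 0.0]
5 [1, 0, 32] [-0.0, 0.0, 0.0]
--
end [ 0.5616 -0.2332  0.0556] [[0.511, 0.454, 0.73], [0.261, -0.891, 0.372], [0.819, 0.0, -0.574]]
```

apply_moves(
  moves=[
    {"jaw": 1, "offset": [-1, 2, 15], "rot": [-1.7, 0, 0.4]},
    {"jaw": 1, "offset": [-1, 1, 15], "rot": [-1.7, 0, 0.4]},
    {"jaw": 1, "offset": [0, 0, 32], "rot": [0, 0, 0]},
    {"jaw": 1, "offset": [0, 0, 33], "rot": [0, 0, 0]},
    {"jaw": 1, "offset": [1, 0, 32], "rot": [0, 0, 0]},
  ],
)

```text
time_s: 7.08
eef_pos: [0.5635, -0.2349, 0.059]
eef_rot: [-0.102, 0.861, 0.214, 0.45]
wrist_force: [0.1, -0.8, -0.3]
opening: 1.004
grasp_force: 0.0
```

apply_moves(
  moves=[
    {"jaw": 0.6, "offset": [0, 0, 0], "rot": [0, 0, 0]},
    {"jaw": 0.2, "offset": [0, 0, 0], "rot": [0, 0, 0]},
    {"jaw": 0.2, "offset": [0, 0, 0], "rot": [0, 0, 0]},
    {"jaw": 0.2, "offset": [0, 0, 0], "rot": [0, 0, 0]},
    {"jaw": 0.2, "offset": [0, 0, 0], "rot": [0, 0, 0]},
  ],
)

```text
time_s: 7.7
eef_pos: [0.5622, -0.2366, 0.0595]
eef_rot: [-0.102, 0.861, 0.212, 0.451]
wrist_force: [-1.3, 0.5, 5.2]
opening: 0.315
grasp_force: 57.8
```

```bash
python3 - <<'E'
from fk import *
o=ctrl.get_obs(); print(o['q'].round(3),pose()[0].round(4),o['opening'],o['grasp_force'],o['wrist_force'].round(1))
C=np.array([.5988,.1301,.094]); DX=np.array([.084,-.9965,0]); al=np.radians(35)
zt=np.cos(al)*np.array([0,0,-1])-np.sin(al)*DX; pl=frame(zt,DX)
for h in (.0,.06,.12,.2): 
    q2,e=ik(C+[0,0,h]+.0225*zt,pl,[-.26,.52,1.63,.6,1.28,2.54]); print(h,q2.round(3).tolist(),round(e,5))
E
```

```text
[-1.069  0.506  1.958  1.183  1.087 -0.804] [ 0.5622 -0.2366  0.0595] 0.31542032698256844 57.84943163394928 [-1.3  0.5  5.2]
0.0 [-0.257, 0.528, 1.627, 0.6, 1.275, 2.536] 0.0
0.06 [-0.257, 0.438, 1.613, 0.585, 1.362, 2.596] 0.0
0.12 [-0.257, 0.36, 1.582, 0.576, 1.452, 2.656] 0.0
0.2 [-0.257, 0.277, 1.518, 0.571, 1.576, 2.735] 0.0
```

```bash
cat >> fk.py <<'E'
def place_pose(C,DX,h,bar):
    """tool pose with bar centre at C+h, bar axis DX, window up. bar=(c_t,axis_t,win_t) in tool frame"""
    c,a,w=bar; DX=np.array(DX)/np.linalg.norm(DX)
    Q,_=R.align_vectors([DX,[0,0,1]],[a,w],weights=[1e6,1]); return np.array(C)+[0,0,h]-Q.apply(c),Q
E
python3 - <<'E'
from fk import *
p,r=pose(); U=np.array([0,0,1.]); w=-np.array([np.cos(np.radians(27)),np.sin(np.radians(27)),0])
ctr=np.array([.545,-.241,.065]); c=r.inv().apply(ctr-p); c[1]=0; bar=(c,r.inv().apply(U),r.inv().apply(w))
print([b.round(4).tolist() for b in bar]); np.save('bar.npy',np.array(bar))
C=np.array([.5988,.1301,.094]); DX=np.array([.084,-.9965,0])
q1,e1=ik(p+[0,0,.23],r,ctrl.get_obs()['q']); P,Q=place_pose(C,DX,.15,bar); q2,e2=ik(P,Q,[-.257,.36,1.58,.576,1.45,2.65]); print(q1.round(3),e1,q2.round(3),e2)
P,Q=place_pose(C,DX,.04,bar); q3,e3=ik(P,Q,q2); print(q3.round(3),e3)
planq([q1,q2,q3],[5,20,5])
E
```

```text
[[-0.0054, 0.0, -0.0174], [0.8198, 0.0156, -0.5725], [-0.5725, -0.0044, -0.8199]]
[-1.07   0.061  1.908  1.009  1.319 -0.333] 4.855658909169249e-10 [-0.267  0.33   1.553  0.566  1.511  2.665] 8.746309929968238e-16
[-0.267  0.469  1.611  0.582  1.345  2.556] 1.84936793724064e-13
1 [40, 10, -25] [-0.1, 0.7, -0.2] | 0.7 tcp [ 0.569 -0.244  0.107] wr [ 0.33 -0.36  0.29] 0.28
2 [40, 5, -26] [0.1, 0.3, -0.0] | 0.3 tcp [ 0.571 -0.247  0.155] wr [ 0.33 -0.37  0.33] 0.28
3 [39, 1, -26] [0.0, 0.0, -0.1] | 0.1 tcp [ 0.572 -0.247  0.201] wr [ 0.33 -0.37  0.38] 0.28
4 [36, -4, -26] [0.1, -0.3, 0.1] | 0.3 tcp [ 0.568 -0.243  0.246] wr [ 0.33 -0.36  0.43] 0.28
5 [35, -8, -26] [-0.1, -0.7, 0.2] | 0.7 tcp [ 0.562 -0.236  0.289] wr [ 0.33 -0.35  0.47] 0.28
--
6 [7, -13, 14] [2.6, -1.1, 6.7] | 7.3 tcp [ 0.57  -0.218  0.287] wr [ 0.35 -0.35  0.47] 0.38
7 [5, -14, 14] [2.3, -1.5, 6.8] | 7.3 tcp [ 0.577 -0.199  0.284] wr [ 0.36 -0.34  0.48] 0.38
8 [3, -13, 15] [2.1, -1.9, 6.7] | 7.3 tcp [ 0.584 -0.18   0.28 ] wr [ 0.38 -0.33  0.48] 0.38
9 [1, -14, 14] [1.7, -2.1, 6.7] | 7.2 tcp [ 0.589 -0.161  0.277] wr [
[... 1309 characters left out ...]
0.232] wr [ 0.6  -0.09  0.49] 0.38
24 [-12, -1, 13] [-2.4, 0.4, 6.5] | 6.9 tcp [0.602 0.118 0.229] wr [ 0.61 -0.07  0.49] 0.38
25 [-13, 0, 12] [-2.3, 0.7, 6.5] | 6.9 tcp [0.599 0.135 0.227] wr [ 0.62 -0.05  0.49] 0.38
--
26 [13, -1, 18] [0.0, -0.0, 0.0] | 0.0 tcp [0.6   0.135 0.205] wr [ 0.62 -0.05  0.47] 0.09
27 [12, -1, 18] [0.0, -0.1, 0.0] | 0.1 tcp [0.601 0.136 0.183] wr [ 0.62 -0.05  0.44] 0.09
28 [13, 0, 18] [0.0, 0.0, 0.0] | 0.0 tcp [0.601 0.135 0.161] wr [ 0.62 -0.05  0.42] 0.09
29 [13, 1, 18] [0.0, 0.1, 0.0] | 0.1 tcp [0.6   0.135 0.139] wr [ 0.62 -0.05  0.4 ] 0.09
30 [12, 2, 18] [-0.0, 0.0, 0.0] | 0.0 tcp [0.598 0.135 0.117] wr [ 0.62 -0.05  0.38] 0.09
--
end [0.5983 0.1353 0.1169]
```

apply_moves(
  moves=[
    {"jaw": 0.2, "offset": [40, 10, -25], "rot": [-0.1, 0.7, -0.2]},
    {"jaw": 0.2, "offset": [40, 5, -26], "rot": [0.1, 0.3, 0]},
    {"jaw": 0.2, "offset": [39, 1, -26], "rot": [0, 0, -0.1]},
    {"jaw": 0.2, "offset": [36, -4, -26], "rot": [0.1, -0.3, 0.1]},
    {"jaw": 0.2, "offset": [35, -8, -26], "rot": [-0.1, -0.7, 0.2]},
  ],
)

```text
time_s: 8.32
eef_pos: [0.562, -0.2359, 0.289]
eef_rot: [-0.102, 0.862, 0.212, 0.45]
wrist_force: [-0.4, 0.6, -0.8]
opening: 0.31
grasp_force: 58.4
```

apply_moves(
  moves=[
    {"jaw": 0.2, "offset": [7, -13, 14], "rot": [2.6, -1.1, 6.7]},
    {"jaw": 0.2, "offset": [5, -14, 14], "rot": [2.3, -1.5, 6.8]},
    {"jaw": 0.2, "offset": [3, -13, 15], "rot": [2.1, -1.9, 6.7]},
    {"jaw": 0.2, "offset": [1, -14, 14], "rot": [1.7, -2.1, 6.7]},
    {"jaw": 0.2, "offset": [0, -14, 15], "rot": [1.4, -2.4, 6.6]},
  ],
)

```text
time_s: 8.95
eef_pos: [0.594, -0.1407, 0.2717]
eef_rot: [-0.287, 0.907, 0.003, 0.309]
wrist_force: [0.1, 0.3, -1.2]
opening: 0.309
grasp_force: 58.4
```

apply_moves(
  moves=[
    {"jaw": 0.2, "offset": [-1, -14, 14], "rot": [1, -2.5, 6.7]},
    {"jaw": 0.2, "offset": [-3, -13, 15], "rot": [0.5, -2.6, 6.6]},
    {"jaw": 0.2, "offset": [-5, -12, 14], "rot": [0.2, -2.7, 6.7]},
    {"jaw": 0.2, "offset": [-5, -12, 14], "rot": [-0.3, -2.6, 6.6]},
    {"jaw": 0.2, "offset": [-7, -11, 15], "rot": [-0.7, -2.5, 6.6]},
  ],
)

```text
time_s: 9.57
eef_pos: [0.6096, -0.0456, 0.256]
eef_rot: [-0.366, 0.898, -0.219, 0.109]
wrist_force: [0.8, -0.7, -0.8]
opening: 0.316
grasp_force: 58.4
```

apply_moves(
  moves=[
    {"jaw": 0.2, "offset": [-8, -10, 14], "rot": [-1.1, -2.4, 6.6]},
    {"jaw": 0.2, "offset": [-9, -9, 14], "rot": [-1.4, -2.2, 6.5]},
    {"jaw": 0.2, "offset": [-10, -9, 14], "rot": [-1.7, -1.8, 6.6]},
    {"jaw": 0.2, "offset": [-10, -7, 14], "rot": [-2, -1.6, 6.5]},
    {"jaw": 0.2, "offset": [-11, -5, 13], "rot": [-2.2, -1.2, 6.6]},
  ],
)

```text
time_s: 10.2
eef_pos: [0.6097, 0.0467, 0.2404]
eef_rot: [-0.329, 0.831, -0.439, -0.089]
wrist_force: [1.1, 1.0, -1.4]
opening: 0.309
grasp_force: 58.4
```

apply_moves(
  moves=[
    {"jaw": 0.2, "offset": [-12, -5, 14], "rot": [-2.4, -0.8, 6.5]},
    {"jaw": 0.2, "offset": [-12, -3, 13], "rot": [-2.4, -0.4, 6.5]},
    {"jaw": 0.2, "offset": [-13, -2, 14], "rot": [-2.4, 0, 6.5]},
    {"jaw": 0.2, "offset": [-12, -1, 13], "rot": [-2.4, 0.4, 6.5]},
    {"jaw": 0.2, "offset": [-13, 0, 12], "rot": [-2.3, 0.7, 6.5]},
  ],
)

```text
time_s: 10.82
eef_pos: [0.5982, 0.1362, 0.2251]
eef_rot: [-0.202, 0.706, -0.641, -0.223]
wrist_force: [-1.2, 0.4, -1.9]
opening: 0.309
grasp_force: 58.3
```

```bash
python3 - <<'E'
from fk import *
bar=np.load('bar.npy'); o=ctrl.get_obs(); print(o['q'].round(3),pose()[0].round(4),o['opening'])
C=np.array([.5988,.1301,.094]); DX=np.array([.084,-.9965,0])
plan([(*place_pose(C,DX,.045,bar),5)])
E
```

```text
[-0.266  0.335  1.551  0.566  1.511  2.669] [0.5982 0.1362 0.2251] 0.3091523478533459
1 [12, 0, 17] [0.0, 0.0, -0.1]
2 [12, 0, 17] [0.1, 0.0, -0.0]
3 [12, 0, 17] [0.0, 0.0, -0.1]
4 [12, 0, 17] [0.0, 0.0, -0.0]
5 [12, 0, 16] [0.1, 0.0, -0.1]
--
end [0.5984 0.1352 0.1218] [[0.085, -0.995, -0.053], [-0.815, -0.1, 0.571], [-0.573, -0.005, -0.82]]
```

apply_moves(
  moves=[
    {"jaw": 0.2, "offset": [12, 0, 17], "rot": [0, 0, -0.1]},
    {"jaw": 0.2, "offset": [12, 0, 17], "rot": [0.1, 0, 0]},
    {"jaw": 0.2, "offset": [12, 0, 17], "rot": [0, 0, -0.1]},
    {"jaw": 0.2, "offset": [12, 0, 17], "rot": [0, 0, 0]},
    {"jaw": 0.2, "offset": [12, 0, 16], "rot": [0.1, 0, -0.1]},
  ],
)

```text
time_s: 11.45
eef_pos: [0.5992, 0.1348, 0.121]
eef_rot: [-0.205, 0.709, -0.638, -0.221]
wrist_force: [-0.6, -0.2, -2.1]
opening: 0.31
grasp_force: 58.4
```

```bash
python3 - <<'E'
from fk import *
print(pose()[0].round(4))
ims=[]
for n in ('wrist','scene','side'):
    im,d,K,M=cam(n); W=cloud(d,K,M); np.savez('pl_'+n+'.npz',im=im,d=d,K=K,M=M)
    A=W.reshape(-1,3); C=im.reshape(-1,3).astype(int); ok=d.reshape(-1)>0
    near=ok&(abs(A[:,0]-.6)<.05)&(abs(A[:,1]-.13)<.11)&(A[:,2]>.105)&(A[:,2]<.175)
    y=near&(C[:,0]>C[:,2]+40)&(C[:,0]>C[:,1]+5); Q=A[y]
    print(n,'yellow',len(Q),Q.min(0).round(3) if len(Q) else '',Q.max(0).round(3) if len(Q) else '')
    if len(Q)>30:
        f=lambda v:(lambda a:np.linalg.norm(np.cross(Q-np.array([v[0],.13,v[1]]),a),axis=1)-.014)(np.array([v[2],-1,v[3]])/np.linalg.norm([v[2],1,v[3]]))
        S=least_squares(f,[.6,.139,.084,0],loss='soft_l1',f_scale=.001); print('  axis x,z at y=.13, slopes per -y',S.x.round(4),np.abs(S.fun).mean().round(4))
    g=near&(C[:,1]>C[:,0]+25)&(C[:,1]>C[:,2]+15); Q=A[g]; print('  green',len(Q),Q.mean(0).round(4) if len(Q) else '')
    ims.append(im)
save(ims[0],'w3.png'); save(cv2.resize(np.hstack([ims[1][140:290,240:440],ims[2][140:290,220:420]]),None,fx=2,fy=2),'s3.png')
E
```

```text
[0.5992 0.1348 0.121 ]
wrist yellow 5428 [0.553 0.066 0.123] [0.616 0.193 0.175]
  axis x,z at y=.13, slopes per -y [0.5986 0.136  0.0719 0.0007] 0.0011
  green 942 [0.5994 0.132  0.1457]
scene yellow 177 [0.575 0.085 0.129] [0.628 0.193 0.17 ]
  axis x,z at y=.13, slopes per -y [0.5988 0.1348 0.057  0.0135] 0.0027
  green 48 [0.5995 0.1407 0.1423]
side yellow 131 [0.587 0.067 0.134] [0.617 0.194 0.154]
  axis x,z at y=.13, slopes per -y [ 0.5987  0.1367  0.0565 -0.0071] 0.0011
  green 43 [0.5994 0.1311 0.1458]
```

View pics/w3.png

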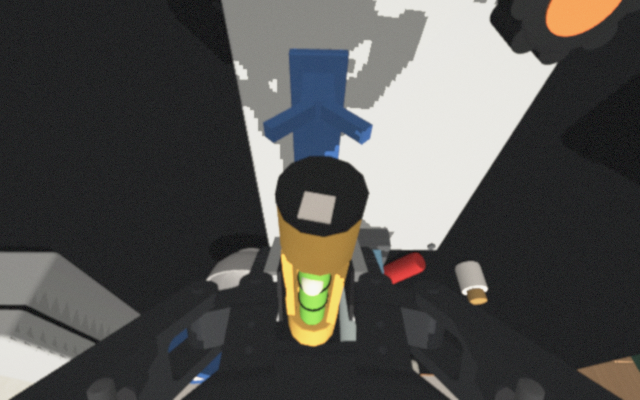

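View pics/s3.png

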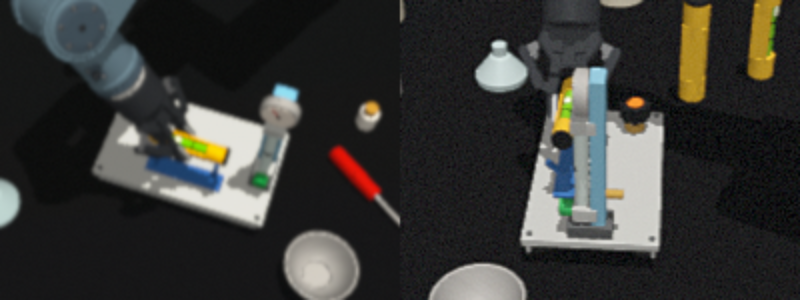

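```bash
python3 - <<'E'
from fk import *
for n in ('wrist','scene','side'):
    f=np.load('pl_%s.npz'%n); im,d=f['im'],f['d']; A=cloud(d,f['K'],f['M']).reshape(-1,3); C=im.reshape(-1,3).astype(int)
    b=(d.reshape(-1)>0)&(C[:,2]>C[:,0]+40)&(C[:,2]>C[:,1]+15)&(A[:,2]>.04)&(A[:,2]<.12)&(abs(A[:,0]-.6)<.035)&(abs(A[:,1]-.13)<.07)
    for lo,hi in ((.07,.1),(.16,.2)):
        for zl,zh in ((.075,.1),(.055,.075),(.043,.055)):
            Q=A[b&(A[:,1]>lo)&(A[:,1]<hi)&(A[:,2]>zl)&(A[:,2]<zh)]
            if len(Q)>8: print(n,lo,zl,len(Q),'x',np.percentile(Q[:,0],[2,98]).round(4),Q[:,0].mean().round(4),'y',np.percentile(Q[:,1],[2,98]).round(4),'zmax',Q[:,2].max().round(4))
    Q=A[b&(A[:,2]<.055)&(abs(A[:,1]-.13)<.03)]
    if len(Q)>8: print(n,'strip',len(Q),np.percentile(Q[:,0],[2,50,98]).round(4),Q[:,1].mean().round(3))
E
```

```text
wrist 0.07 0.075 2061 x [0.5811 0.6249] 0.6031 y [0.0758 0.0861] zmax 0.0928
wrist 0.07 0.055 949 x [0.5954 0.6111] 0.6032 y [0.0768 0.085 ] zmax 0.075
wrist 0.07 0.043 1793 x [0.5887 0.6172] 0.6038 y [0.0703 0.0955] zmax 0.055
wrist strip 1506 [0.5855 0.5998 0.6129] 0.123
scene 0.07 0.075 9 x [0.6167 0.6279] 0.623 y [0.0828 0.0892] zmax 0.0938
scene 0.07 0.043 38 x [0.5925 0.6179] 0.6079 y [0.0725 0.099 ] zmax 0.0537
scene 0.16 0.075 18 x [0.5893 0.6205] 0.6079 y [0.1777 0.1852] zmax 0.0915
scene 0.16 0.043 66 x [0.584  0.6109] 0.5982 y [0.1608 0.193 ] zmax 0.0523
scene strip 153 [0.5843 0.601  0.6146] 0.13
side 0.07 0.043 10 x [0.6017 0.6089] 0.6045 y [0.0867 0.0993] zmax 0.0496
side 0.16 0.075 47 x [0.5847 0.6182] 0.6027 y [0.1726 0.1844] zmax 0.0928
side 0.16 0.055 37 x [0.5899 0.6036] 0.5969 y [0.1786 0.1838] zmax 0.0748
side 0.16 0.043 68 x [0.5844 0.6101] 0.5972 y [0.1618 0.1935] zmax 0.054
side strip 71 [0.5915 0.6061 0.617 ] 0.123
```

apply_moves(
  moves=[
    {"jaw": 0.2, "offset": [6, -1, 8], "rot": [-0.4, 0, -0.6]},
    {"jaw": 0.2, "offset": [6, 0, 8], "rot": [0, 0, 0]},
    {"jaw": 0.2, "offset": [5, 0, 8], "rot": [0, 0, 0]},
    {"jaw": 0.2, "offset": [5, 0, 7], "rot": [0, 0, 0]},
    {"jaw": 0.2, "offset": [0, 0, 0], "rot": [0, 0, 0]},
  ],
)

```text
time_s: 12.22
eef_pos: [0.6001, 0.1353, 0.0839]
eef_rot: [-0.203, 0.713, -0.633, -0.222]
wrist_force: [-0.6, -0.2, -1.7]
opening: 0.311
grasp_force: 58.4
```

```bash
python3 - <<'E'
from fk import *
o=ctrl.get_obs(); print(pose()[0].round(4),o['wrist_force'].round(1),o['torque'].round(2))
im,d,K,M=cam('wrist'); A=cloud(d,K,M).reshape(-1,3); C=im.reshape(-1,3).astype(int)
near=(d.reshape(-1)>0)&(abs(A[:,0]-.6)<.05)&(abs(A[:,1]-.13)<.11)&(A[:,2]>.07)&(A[:,2]<.125)
Q=A[near&(C[:,0]>C[:,2]+40)&(C[:,0]>C[:,1]+5)]
f=lambda v:(lambda a:np.linalg.norm(np.cross(Q-np.array([v[0],.13,v[1]]),a),axis=1)-.014)(np.array([v[2],-1,v[3]])/np.linalg.norm([v[2],1,v[3]]))
S=least_squares(f,[.6,.1,.084,0],loss='soft_l1',f_scale=.001); print(len(Q),S.x.round(4),np.abs(S.fun).mean().round(4),Q.min(0).round(3),Q.max(0).round(3))
E
```

```text
[0.6001 0.1353 0.0839] [-0.6 -0.2 -1.7] [-0.4  -0.08  0.04]
5416 [0.5996 0.0989 0.0859 0.0006] 0.001 [0.568 0.067 0.073] [0.618 0.239 0.115]
```

apply_moves(
  moves=[
    {"jaw": 0.2, "offset": [1, 0, 1], "rot": [0, 0, 0]},
    {"jaw": 0.2, "offset": [0, 0, 1], "rot": [0, 0, 0]},
    {"jaw": 0.2, "offset": [1, 0, 1], "rot": [0, 0, 0]},
    {"jaw": 0.2, "offset": [0, 0, 0], "rot": [0, 0, 0]},
    {"jaw": 0.2, "offset": [0, 0, 0], "rot": [0, 0, 0]},
  ],
)

```text
time_s: 12.9
eef_pos: [0.6007, 0.1352, 0.0812]
eef_rot: [-0.204, 0.713, -0.633, -0.221]
wrist_force: [-0.1, 0.2, -2.0]
opening: 0.314
grasp_force: 58.4
```

apply_moves(
  moves=[
    {"jaw": 0.2, "offset": [1, 0, 1], "rot": [0, 0, 0]},
    {"jaw": 0.2, "offset": [0, 0, 0], "rot": [0, 0, 0]},
    {"jaw": 0.2, "offset": [0, 0, 1], "rot": [0, 0, 0]},
    {"jaw": 0.2, "offset": [0, 0, 0], "rot": [0, 0, 0]},
    {"jaw": 0.2, "offset": [0, 0, 0], "rot": [0, 0, 0]},
  ],
)

```text
time_s: 13.52
eef_pos: [0.6007, 0.1355, 0.079]
eef_rot: [-0.204, 0.713, -0.633, -0.222]
wrist_force: [-0.6, 0.4, -0.6]
opening: 0.308
grasp_force: 58.4
```

apply_moves(
  moves=[
    {"jaw": 0.2, "offset": [1, 0, 1], "rot": [0, 0, 0]},
    {"jaw": 0.2, "offset": [0, 0, 0], "rot": [0, 0, 0]},
    {"jaw": 0.2, "offset": [0, 0, 0], "rot": [0, 0, 0]},
    {"jaw": 0.2, "offset": [0, 0, 0], "rot": [0, 0, 0]},
    {"jaw": 0.2, "offset": [0, 0, 0], "rot": [0, 0, 0]},
  ],
)

```text
time_s: 14.15
eef_pos: [0.6009, 0.1354, 0.0781]
eef_rot: [-0.204, 0.713, -0.633, -0.222]
wrist_force: [-2.7, -0.6, 6.2]
opening: 0.313
grasp_force: 59.2
```

apply_moves(
  moves=[
    {"jaw": 0.36, "offset": [0, 0, 0], "rot": [0, 0, 0]},
    {"jaw": 0.42, "offset": [0, 0, 0], "rot": [0, 0, 0]},
    {"jaw": 0.55, "offset": [0, 0, 0], "rot": [0, 0, 0]},
    {"jaw": 0.7, "offset": [0, 0, 0], "rot": [0, 0, 0]},
    {"jaw": 0.7, "offset": [0, 0, 0], "rot": [0, 0, 0]},
  ],
)

```text
time_s: 14.78
eef_pos: [0.6008, 0.1352, 0.0775]
eef_rot: [-0.204, 0.713, -0.633, -0.221]
wrist_force: [-0.3, 0.4, -0.2]
opening: 0.697
grasp_force: 0.0
```

apply_moves(
  moves=[
    {"jaw": 0.7, "offset": [-6, 0, -8], "rot": [0, 0, 0]},
    {"jaw": 0.7, "offset": [-11, 0, -16], "rot": [0, 0, 0]},
    {"jaw": 0.7, "offset": [-17, 0, -25], "rot": [0, 0, 0]},
    {"jaw": 0.7, "offset": [-17, 0, -25], "rot": [0, 0, 0]},
    {"jaw": 0.7, "offset": [-17, 0, -25], "rot": [0, 0, 0]},
  ],
)

```text
time_s: 15.4
eef_pos: [0.6, 0.134, 0.2004]
eef_rot: [-0.204, 0.713, -0.633, -0.221]
wrist_force: [0.5, -0.3, 0.5]
opening: 0.696
grasp_force: 0.0
```

```bash
cat > bub.py <<'E'
from fk import *
def bubble(n='wrist',tag=None,show=False):
    im,d,K,M=cam(n); A=cloud(d,K,M).reshape(-1,3); C=im.reshape(-1,3).astype(int)
    near=(d.reshape(-1)>0)&(abs(A[:,0]-.6)<.03)&(abs(A[:,1]-.13)<.07)&(A[:,2]>.07)&(A[:,2]<.125)
    yl=A[near&(C[:,0]>C[:,2]+40)&(C[:,0]>C[:,1]+5)]
    g=near&(C[:,1]>C[:,0]+25)&(C[:,1]>C[:,2]+15); Q=A[g]
    ax=np.array([.084,-.9965,0]); c0=np.array([.5988,.1301,.094])
    t=(A-c0)@ax; lat=(A-c0)@np.array([.9965,.084,0])
    print(n,'green',g.sum(),'t',np.percentile(t[g],[1,50,99]).round(4),'lat',lat[g].mean().round(4),'yellow ext',((yl-c0)@ax).min().round(4),((yl-c0)@ax).max().round(4),yl[:,2].max().round(4))
    # profile of colours along the bar at top, |lat|<4mm
    m=near&(abs(lat-lat[g].mean())<.0035)&(A[:,2]>.09)
    for k in np.arange(-.036,.037,.002):
        s=m&(abs(t-k)<.001)
        if s.sum() and show: print(round(k*1000),C[s].mean(0).round().astype(int).tolist(),s.sum(),A[s][:,2].mean().round(4))
    if tag: save(im,tag)
    return im
E
python3 - <<'E'
from bub import *
print(pose()[0])
im=bubble('wrist','w4.png',True)
E
```

```text
[0.59999259 0.13395304 0.20040863]
wrist green 1100 t [-0.0304  0.0097  0.0319] lat 0.0002 yellow ext -0.061 0.0617 0.1075
-36 [247, 227, 113] 17 0.1061
-34 [246, 226, 113] 14 0.1062
-32 [215, 194, 91] 40 0.1046
-30 [172, 204, 88] 25 0.1031
-28 [161, 230, 97] 16 0.1022
-26 [163, 231, 98] 19 0.1021
-24 [162, 231, 98] 17 0.102
-22 [160, 229, 96] 17 0.1022
-20 [161, 229, 97] 24 0.1021
-18 [178, 230, 121] 21 0.1021
-16 [223, 237, 184] 11 0.1025
-14 [243, 244, 227] 11 0.1034
-12 [246, 246, 236] 19 0.1043
-10 [246, 246, 236] 21 0.1042
-8 [246, 246, 235] 21 0.104
-6 [239, 243, 221] 26 0.1034
-4 [214, 238, 173] 32 0.1028
-2 [164, 231, 99] 24 0.102
0 [162, 231, 98] 22 0.1022
2 [163, 231, 98] 25 0.1022
4 [160, 229, 96] 21 0.1021
6 [161, 230, 97] 23 0.1022
8 [161, 229, 96] 31 0.102
10 [147, 213, 88] 22 0.1022
12 [96, 141, 61] 31 0.1025
14 [145, 210, 87] 29 0.102
16 [164, 232, 98] 28 0.1021
18 [162, 231, 97] 24 0.1021
20 [162, 231, 98] 25 0.1021
22 [163, 231, 98] 32 0.102
24 [162, 230, 97] 29 0.102
26 [163, 231, 98] 30 0.1019
28 [162, 230, 98] 32 0.102
30 [163, 231, 98] 35 0.102
32 [185, 230, 99] 29 0.1022
34 [236, 226, 105] 5 0.1024
36 [245, 226, 111] 29 0.1056
```

View pics/w4.png

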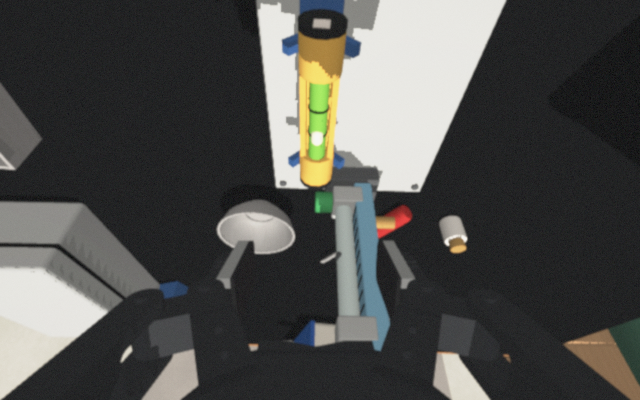

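```bash
python3 - <<'E'
from bub import *
bubble('scene'); bubble('wrist',None)
Kn=np.array([.5235,.0245])
az=2.28; r=frame([0,0,-1],[np.cos(az),np.sin(az),0])
qa,ea=ik(np.r_[Kn,.20],r,[-.2,.2,1.5,0,1.4,-.9]); qb,eb=ik(np.r_[Kn,.12],r,qa); print(qa.round(3),ea,qb.round(3),eb,ctrl.get_obs()['q'].round(2))
planq([qa,qb],[22,3])
E
```

```text
scene green 55 t [-0.0308  0.005   0.0302] lat 0.0024 yellow ext -0.0626 0.0613 0.1095
wrist green 1082 t [-0.0305  0.0097  0.0319] lat 0.0003 yellow ext -0.0609 0.0617 0.1081
[-0.18   0.097  1.767 -0.     1.278 -0.89 ] 2.1458160518799416e-12 [-0.18   0.199  1.829 -0.     1.114 -0.89 ] 8.809509226341745e-12 [-0.27  0.37  1.56  0.57  1.47  2.62]
1 [4, 5, 0] [-0.4, 1.6, -9.6] | 9.7 tcp [0.597 0.13  0.198] wr [ 0.61 -0.04  0.47] 0.41
2 [3, 5, -1] [-0.7, 1.4, -9.6] | 9.7 tcp [0.593 0.126 0.197] wr [ 0.61 -0.04  0.47] 0.41
3 [2, 6, 0] [-0.8, 1.4, -9.5] | 9.6 tcp [0.588 0.122 0.195] wr [ 0.61 -0.04  0.47] 0.41
4 [1, 6, -1] [-1.1, 1.2, -9.7] | 9.8 tcp [0.584 0.117 0.194] wr [ 0.6  -0.03  0.47] 0.41
5 [0, 6, -1] [-1.2, 1.0, -9.6] | 9.7 tcp [0.58  0.113 0.193] wr [ 0.6  -0.03  0.48] 0.41
6 [-1, 6, -1] [-1.4, 0.8, -9.6] | 9.7 tcp [0.575 0.109 0.192] wr [ 0.59 -0.03  0.48] 0.41
7 [-2, 6, -1] [-1.5, 0.6, -9.6] | 9.7 tcp [0.571 0.104 0.192] wr [ 0.59 -0.02  0.48] 0.41
8 [-2, 6, -1] [-1.6, 0.4, -9.7] | 9.8 tcp [0.568 0.099 0.191] wr [ 0.59 -0.02  0.49] 0.41
9 [-4, 5, -1] [-1.6, 0.1, -9.7] | 9.8 tc
[... 817 characters left out ...]
8 tcp [0.534 0.046 0.194] wr [0.54 0.01 0.51] 0.41
19 [-5, -3, -1] [-0.2, -1.5, -9.8] | 9.9 tcp [0.531 0.041 0.195] wr [0.54 0.02 0.51] 0.41
20 [-5, -3, -2] [0.1, -1.6, -9.8] | 9.9 tcp [0.529 0.035 0.196] wr [0.53 0.02 0.52] 0.41
21 [-4, -5, -2] [0.4, -1.5, -9.8] | 9.9 tcp [0.526 0.03  0.198] wr [0.53 0.02 0.52] 0.41
22 [-3, -4, -2] [0.5, -1.5, -9.7] | 9.8 tcp [0.524 0.025 0.2  ] wr [0.52 0.02 0.52] 0.41
--
23 [-1, 0, 27] [0.0, 0.0, -0.0] | 0.0 tcp [0.524 0.024 0.173] wr [0.52 0.02 0.49] 0.14
24 [0, 0, 26] [0.0, 0.0, -0.0] | 0.0 tcp [0.524 0.024 0.147] wr [0.52 0.02 0.47] 0.14
25 [1, -1, 27] [0.0, 0.0, -0.0] | 0.0 tcp [0.523 0.024 0.12 ] wr [0.52 0.02 0.44] 0.14
--
end [0.5229 0.0245 0.1198]
```

apply_moves(
  moves=[
    {"jaw": 0.9, "offset": [4, 5, 0], "rot": [-0.4, 1.6, -9.6]},
    {"jaw": 0.9, "offset": [3, 5, -1], "rot": [-0.7, 1.4, -9.6]},
    {"jaw": 0.9, "offset": [2, 6, 0], "rot": [-0.8, 1.4, -9.5]},
    {"jaw": 0.9, "offset": [1, 6, -1], "rot": [-1.1, 1.2, -9.7]},
    {"jaw": 0.9, "offset": [0, 6, -1], "rot": [-1.2, 1, -9.6]},
  ],
)

```text
time_s: 16.18
eef_pos: [0.5773, 0.1135, 0.1892]
eef_rot: [-0.211, 0.928, -0.289, -0.101]
wrist_force: [0.4, 0.3, -0.5]
opening: 0.899
grasp_force: 0.0
```

apply_moves(
  moves=[
    {"jaw": 0.9, "offset": [-1, 6, -1], "rot": [-1.4, 0.8, -9.6]},
    {"jaw": 0.9, "offset": [-2, 6, -1], "rot": [-1.5, 0.6, -9.6]},
    {"jaw": 0.9, "offset": [-2, 6, -1], "rot": [-1.6, 0.4, -9.7]},
    {"jaw": 0.9, "offset": [-4, 5, -1], "rot": [-1.6, 0.1, -9.7]},
    {"jaw": 0.9, "offset": [-4, 5, -2], "rot": [-1.6, -0.1, -9.6]},
  ],
)

```text
time_s: 16.8
eef_pos: [0.5571, 0.0888, 0.1865]
eef_rot: [-0.165, 0.979, 0.119, -0.012]
wrist_force: [0.2, -0.5, -0.5]
opening: 0.9
grasp_force: 0.0
```

apply_moves(
  moves=[
    {"jaw": 0.9, "offset": [-4, 4, -1], "rot": [-1.5, -0.4, -9.7]},
    {"jaw": 0.9, "offset": [-5, 3, -1], "rot": [-1.5, -0.6, -9.7]},
    {"jaw": 0.9, "offset": [-6, 2, -2], "rot": [-1.4, -0.8, -9.7]},
    {"jaw": 0.9, "offset": [-6, 1, -1], "rot": [-1.2, -1, -9.8]},
    {"jaw": 0.9, "offset": [-6, 1, -2], "rot": [-1, -1.2, -9.7]},
  ],
)

```text
time_s: 17.42
eef_pos: [0.5404, 0.0632, 0.1876]
eef_rot: [-0.093, 0.851, 0.517, 0.029]
wrist_force: [0.5, 0.5, 0.1]
opening: 0.9
grasp_force: 0.0
```

apply_moves(
  moves=[
    {"jaw": 0.9, "offset": [-6, 0, -1], "rot": [-0.9, -1.4, -9.7]},
    {"jaw": 0.9, "offset": [-6, -2, -2], "rot": [-0.6, -1.4, -9.8]},
    {"jaw": 0.9, "offset": [-6, -2, -2], "rot": [-0.4, -1.6, -9.7]},
    {"jaw": 0.9, "offset": [-5, -3, -1], "rot": [-0.2, -1.5, -9.8]},
    {"jaw": 0.9, "offset": [-5, -3, -2], "rot": [0.1, -1.6, -9.8]},
  ],
)

```text
time_s: 18.05
eef_pos: [0.5264, 0.0357, 0.1924]
eef_rot: [-0.024, 0.563, 0.826, 0.017]
wrist_force: [-0.1, -0.2, -0.5]
opening: 0.9
grasp_force: 0.0
```

apply_moves(
  moves=[
    {"jaw": 0.9, "offset": [-4, -5, -2], "rot": [0.4, -1.5, -9.8]},
    {"jaw": 0.9, "offset": [-3, -4, -2], "rot": [0.5, -1.5, -9.7]},
    {"jaw": 0.9, "offset": [-1, 0, 27], "rot": [0, 0, 0]},
    {"jaw": 0.9, "offset": [0, 0, 26], "rot": [0, 0, 0]},
    {"jaw": 0.9, "offset": [1, -1, 27], "rot": [0, 0, 0]},
  ],
)

```text
time_s: 18.68
eef_pos: [0.5204, 0.025, 0.1156]
eef_rot: [-0.003, 0.418, 0.908, -0.0]
wrist_force: [-0.5, -0.2, -0.5]
opening: 0.899
grasp_force: 0.0
```

```bash
python3 - <<'E'
from bub import *
o=ctrl.get_obs(); print(o['time_s'],o['q'].round(3),pose()[0].round(4),pose()[1].as_matrix().round(3).tolist())
bubble('wrist','w5.png',True)
im,d,K,M=cam('wrist'); A=cloud(d,K,M).reshape(-1,3); C=im.reshape(-1,3).astype(int)
s=(d.reshape(-1)>0)&(np.hypot(A[:,0]-.524,A[:,1]-.0245)<.03)&(A[:,2]>.076)&(A[:,2]<.095)
P=A[s]; print('knob',len(P),cv2.minEnclosingCircle((P[:,:2]*1000).astype(np.float32)),np.median(P,0).round(4))
q=s&(C[:,0]>150)&(C[:,2]<100); print('dot',q.sum(),A[q].mean(0).round(4) if q.sum() else '')
E
```

```text
18.675 [-1.810e-01  2.040e-01  1.834e+00  1.000e-03  1.110e+00 -8.890e-01] [0.5204 0.025  0.1156] [[-0.651, 0.759, -0.006], [0.759, 0.651, 0.002], [0.005, -0.003, -1.0]]
wrist green 2624 t [-0.031   0.0027  0.0335] lat -0.0022 yellow ext -0.0592 0.0619 0.1085
-36 [246, 226, 111] 69 0.106
-34 [246, 226, 111] 73 0.1059
-32 [172, 159, 74] 125 0.1038
-30 [150, 213, 90] 80 0.1015
-28 [158, 221, 94] 74 0.1013
-26 [159, 223, 95] 89 0.1015
-24 [160, 224, 95] 75 0.1014
-22 [161, 227, 96] 71 0.1017
-20 [159, 223, 95] 83 0.1014
-18 [158, 222, 95] 76 0.1014
-16 [168, 226, 104] 68 0.1015
-14 [194, 226, 153] 80 0.1019
-12 [207, 228, 179] 92 0.1025
-10 [200, 213, 181] 80 0.1029
-8 [202, 216, 181] 90 0.1028
-6 [210, 229, 182] 83 0.1026
-4 [196, 226, 154] 84 0.102
-2 [164, 225, 101] 67 0.1014
0 [159, 223, 95] 75 0.1012
2 [161, 224, 96] 64 0.1013
4 [162, 225, 97] 69 0.1013
6 [159, 223, 95] 73 0.1013
8 [162, 227, 97] 64 0.1016
10 [156, 219, 93] 66 0.1012
12 [91, 130, 60] 67 0.1018
14 [157, 220, 94] 66 0.1012
16 [162, 226, 97] 63 0.1013
18 [159, 223, 95] 68 0.1012
20 [163, 226, 97] 59 0.1013
22 [162, 225, 96] 67 0.1012
24 [161, 224, 96] 61 0.101
26 [162, 224, 96] 65 0.1011
28 [161, 224, 96] 64 0.1011
30 [159, 222, 95] 67 0.101
32 [160, 226, 96] 58 0.1015
34 [179, 221, 95] 52 0.1025
36 [245, 227, 112] 51 0.1057
knob 3580 ((522.56396484375, 23.45138931274414), 22.551469802856445) [0.5213 0.0249 0.0832]
dot 936 [0.5227 0.0234 0.0842]
```

apply_moves(
  moves=[
    {"jaw": 0.9, "offset": [-3, 1, 16], "rot": [0, 0, 0]},
    {"jaw": 0.9, "offset": [0, 0, 16], "rot": [0, 0, 0]},
    {"jaw": 0.9, "offset": [0, 0, 16], "rot": [0, 0, 0]},
    {"jaw": 0.9, "offset": [0, 0, 10], "rot": [0, 0, 0]},
    {"jaw": 0.8, "offset": [0, 0, 0], "rot": [0, 0, 0]},
  ],
)

```text
time_s: 19.4
eef_pos: [0.5227, 0.0235, 0.0579]
eef_rot: [-0.004, 0.418, 0.908, -0.0]
wrist_force: [0.2, -0.3, 0.5]
opening: 0.804
grasp_force: 0.0
```

apply_moves(
  moves=[
    {"jaw": 0.6, "offset": [0, 0, 0], "rot": [0, 0, 0]},
    {"jaw": 0.4, "offset": [0, 0, 0], "rot": [0, 0, 0]},
    {"jaw": 0.4, "offset": [0, 0, 0], "rot": [0, 0, 0]},
    {"jaw": 0.4, "offset": [0, 0, 0], "rot": [0, 0, 0]},
    {"jaw": 0.4, "offset": [0, 0, 0], "rot": [0, 0, 0]},
  ],
)

```text
time_s: 20.02
eef_pos: [0.5242, 0.0234, 0.0599]
eef_rot: [-0.002, 0.418, 0.908, 0.0]
wrist_force: [-1.7, 1.7, 6.3]
opening: 0.498
grasp_force: 60.7
```

apply_moves(
  moves=[
    {"jaw": 0.4, "offset": [0, 0, 0], "rot": [0, 0, 9]},
    {"jaw": 0.4, "offset": [0, 0, 0], "rot": [0, 0, 9]},
    {"jaw": 0.4, "offset": [0, 0, 0], "rot": [0, 0, 9]},
    {"jaw": 0.4, "offset": [0, 0, 0], "rot": [0, 0, 9]},
    {"jaw": 0.4, "offset": [0, 0, 0], "rot": [0, 0, 9]},
  ],
)

```text
time_s: 20.65
eef_pos: [0.5236, 0.0232, 0.0599]
eef_rot: [-0.002, 0.735, 0.678, -0.001]
wrist_force: [-4.0, -1.5, 8.5]
opening: 0.494
grasp_force: 61.2
```

apply_moves(
  moves=[
    {"jaw": 0.4, "offset": [0, 0, 0], "rot": [0, 0, 9]},
    {"jaw": 0.4, "offset": [0, 0, 0], "rot": [0, 0, 9]},
    {"jaw": 0.4, "offset": [0, 0, 0], "rot": [0, 0, 9]},
    {"jaw": 0.4, "offset": [0, 0, 0], "rot": [0, 0, 9]},
    {"jaw": 0.4, "offset": [0, 0, 0], "rot": [0, 0, 9]},
  ],
)

```text
time_s: 21.28
eef_pos: [0.523, 0.0235, 0.0599]
eef_rot: [-0.002, 0.939, 0.345, -0.003]
wrist_force: [-6.9, 0.9, 11.9]
opening: 0.489
grasp_force: 61.3
```

apply_moves(
  moves=[
    {"jaw": 0.4, "offset": [0, 0, 0], "rot": [0, 0, 3]},
    {"jaw": 0.4, "offset": [0, 0, 0], "rot": [0, 0, 0]},
    {"jaw": 0.4, "offset": [0, 0, 0], "rot": [0, 0, 0]},
    {"jaw": 0.4, "offset": [0, 0, 0], "rot": [0, 0, 0]},
    {"jaw": 0.4, "offset": [0, 0, 0], "rot": [0, 0, 0]},
  ],
)

```text
time_s: 21.9
eef_pos: [0.523, 0.0235, 0.0599]
eef_rot: [-0.002, 0.947, 0.322, -0.003]
wrist_force: [-7.5, 1.6, 11.1]
opening: 0.494
grasp_force: 61.4
```

apply_moves(
  moves=[
    {"jaw": 0.55, "offset": [0, 0, 0], "rot": [0, 0, 0]},
    {"jaw": 0.7, "offset": [0, 0, 0], "rot": [0, 0, 0]},
    {"jaw": 0.9, "offset": [0, 0, 0], "rot": [0, 0, 0]},
    {"jaw": 0.9, "offset": [0, 0, 0], "rot": [0, 0, 0]},
    {"jaw": 0.9, "offset": [0, 0, 0], "rot": [0, 0, 0]},
  ],
)

```text
time_s: 22.52
eef_pos: [0.5235, 0.0234, 0.0589]
eef_rot: [-0.002, 0.947, 0.322, -0.002]
wrist_force: [0.3, 0.2, 0.6]
opening: 0.896
grasp_force: 0.0
```

apply_moves(
  moves=[
    {"jaw": 0.9, "offset": [0, 0, -14], "rot": [0, 0, 0]},
    {"jaw": 0.9, "offset": [0, 0, -30], "rot": [0, 0, 0]},
    {"jaw": 0.9, "offset": [0, 0, -40], "rot": [0, 0, 0]},
    {"jaw": 0.9, "offset": [0, 0, -40], "rot": [0, 0, 0]},
    {"jaw": 0.9, "offset": [0, 0, 0], "rot": [0, 0, 0]},
  ],
)

```text
time_s: 23.15
eef_pos: [0.5269, 0.0227, 0.1878]
eef_rot: [0.0, 0.947, 0.322, 0.002]
wrist_force: [-0.0, -0.3, 0.1]
opening: 0.902
grasp_force: 0.0
```

```bash
python3 - <<'E'
from bub import *
o=ctrl.get_obs(); print(o['time_s'],o['q'].round(3),pose()[0].round(4),pose()[1].as_matrix().round(3).tolist())
bubble('wrist','w6.png',True); 
im,d,K,M=cam('side'); save(im,'s6.png')
E
```

```text
23.15 [-1.830e-01  1.160e-01  1.772e+00  1.000e-03  1.250e+00  7.320e-01] [0.5269 0.0227 0.1878] [[0.792, 0.61, 0.003], [0.61, -0.792, 0.0], [0.003, 0.002, -1.0]]
wrist green 1511 t [-0.0305  0.0066  0.033 ] lat -0.0006 yellow ext -0.052 0.0616 0.1084
-32 [138, 188, 76] 2 0.1017
-30 [148, 218, 89] 9 0.1016
-28 [154, 223, 93] 16 0.1021
-26 [157, 226, 94] 24 0.1023
-24 [162, 229, 97] 29 0.1025
-22 [161, 228, 97] 38 0.1026
-20 [163, 230, 98] 38 0.1028
-18 [161, 228, 96] 33 0.1029
-16 [162, 230, 98] 41 0.1028
-14 [162, 229, 97] 38 0.1028
-12 [159, 226, 95] 35 0.1025
-10 [105, 151, 67] 33 0.1033
-8 [133, 191, 82] 45 0.1029
-6 [175, 230, 115] 29 0.1028
-4 [223, 237, 193] 32 0.1038
-2 [235, 240, 220] 36 0.1041
0 [238, 241, 225] 39 0.1043
2 [239, 241, 225] 37 0.1043
4 [235, 239, 219] 40 0.1041
6 [216, 230, 183] 43 0.1035
8 [170, 228, 108] 36 0.1029
10 [151, 216, 91] 33 0.1027
12 [93, 134, 61] 38 0.1033
14 [159, 225, 96] 38 0.1025
16 [165, 231, 99] 32 0.1029
18 [165, 231, 99] 33 0.1028
20 [164, 230, 98] 34 0.1027
22 [165, 231, 99] 36 0.1026
24 [164, 230, 99] 36 0.1027
26 [166, 231, 100] 31 0.1029
28 [166, 231, 100] 36 0.1029
30 [165, 231, 99] 34 0.1027
32 [165, 230, 99] 35 0.1027
34 [211, 222, 99] 28 0.1045
36 [246, 226, 111] 34 0.1064
```

View pics/w6.png

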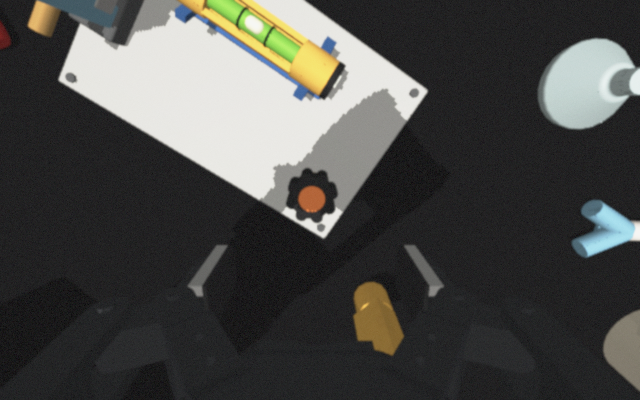

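```bash
python3 - <<'E'
from bub import *
r=frame([0,0,-1],[.9965,.084,0])
plan([([.599,.130,.155],r,5),([.599,.130,.116],r,3)])
E
```

```text
1 [25, -8, 6] [-0.0, 0.0, 6.6]
2 [24, -10, 6] [-0.1, 0.1, 6.5]
3 [22, -14, 5] [0.0, -0.0, 6.6]
4 [21, -15, 6] [-0.0, 0.0, 6.5]
5 [19, -18, 6] [-0.1, 0.1, 6.6]
--
6 [0, 0, 13] [0.0, -0.0, -0.0]
7 [0, 0, 13] [0.0, -0.0, -0.0]
8 [0, 0, 13] [0.0, -0.0, -0.0]
--
end [0.5993 0.1297 0.1158] [[0.997, 0.083, 0.001], [0.083, -0.997, -0.001], [0.001, 0.001, -1.0]]
```

apply_moves(
  moves=[
    {"jaw": 0, "offset": [25, -8, 6], "rot": [0, 0, 6.6]},
    {"jaw": 0, "offset": [24, -10, 6], "rot": [-0.1, 0.1, 6.5]},
    {"jaw": 0, "offset": [22, -14, 5], "rot": [0, 0, 6.6]},
    {"jaw": 0, "offset": [21, -15, 6], "rot": [0, 0, 6.5]},
    {"jaw": 0, "offset": [19, -18, 6], "rot": [-0.1, 0.1, 6.6]},
  ],
)

```text
time_s: 23.88
eef_pos: [0.5983, 0.1303, 0.1518]
eef_rot: [0.0, 0.999, 0.04, -0.002]
wrist_force: [-1.1, 0.1, -0.6]
opening: 0.003
grasp_force: 0.0
```

apply_moves(
  moves=[
    {"jaw": 0, "offset": [0, 0, 0], "rot": [0, 0, 0]},
    {"jaw": 0, "offset": [0, 0, 0], "rot": [0, 0, 0]},
    {"jaw": 0, "offset": [0, 0, 0], "rot": [0, 0, 0]},
    {"jaw": 0, "offset": [0, 0, 0], "rot": [0, 0, 0]},
    {"jaw": 0, "offset": [0, 0, 0], "rot": [0, 0, 0]},
  ],
)

```text
time_s: 24.5
eef_pos: [0.599, 0.1293, 0.1541]
eef_rot: [0.0, 0.999, 0.042, -0.0]
wrist_force: [-0.2, 0.2, 0.1]
opening: -0.004
grasp_force: 0.0
```

```bash
python3 - <<'E'
from bub import *
o=ctrl.get_obs(); print(o['time_s'],pose()[0].round(4),o['wrist_force'].round(1),o['opening'])
bubble('wrist','w7.png',True); bubble('side')
E
```

```text
24.5 [0.599  0.1293 0.1541] [-0.2  0.2  0.1] -0.004339238070840911
wrist green 1381 t [-0.0309  0.0009  0.0333] lat 0.0021 yellow ext -0.0594 0.0615 0.1085
-36 [200, 158, 76] 32 0.1065
-34 [199, 157, 76] 37 0.1062
-32 [149, 141, 64] 38 0.1049
-30 [112, 163, 67] 36 0.1027
-28 [113, 166, 68] 36 0.1026
-26 [106, 156, 64] 28 0.1026
-24 [102, 150, 61] 31 0.1024
-22 [103, 150, 61] 31 0.1026
-20 [102, 149, 61] 35 0.1024
-18 [103, 151, 62] 33 0.1027
-16 [103, 151, 62] 34 0.1025
-14 [103, 150, 62] 31 0.1022
-12 [101, 149, 61] 37 0.1027
-10 [68, 96, 44] 30 0.1029
-8 [88, 128, 54] 37 0.1031
-6 [114, 153, 76] 33 0.1025
-4 [162, 172, 130] 35 0.1035
-2 [175, 181, 143] 38 0.1041
0 [181, 185, 150] 37 0.1044
2 [179, 184, 147] 36 0.104
4 [177, 181, 146] 37 0.104
6 [150, 166, 117] 35 0.1033
8 [107, 151, 68] 34 0.1026
10 [97, 142, 59] 32 0.1027
12 [70, 99, 46] 32 0.1031
14 [102, 149, 61] 33 0.1024
16 [103, 151, 62] 32 0.1025
18 [102, 150, 61] 34 0.1024
20 [102, 150, 62] 32 0.1027
22 [103, 150, 62] 33 0.1029
24 [102, 150, 61] 33 0.1025
26 [102, 150, 61] 32 0.1028
28 [102, 150, 61] 33 0.1025
30 [103, 150, 62] 32 0.1025
32 [102, 150, 62] 34 0.1024
34 [133, 133, 60] 42 0.1042
36 [186, 143, 70] 33 0.1066
side green 26 t [-0.0224 -0.0115  0.0264] lat 0.0026 yellow ext -0.0637 0.0622 0.1113
```

View pics/w7.png

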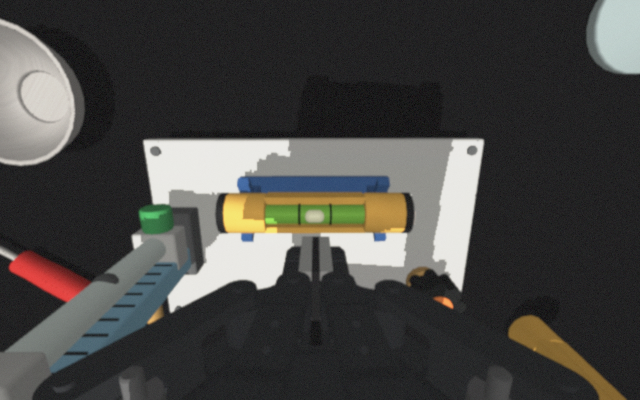

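apply_moves(
  moves=[
    {"jaw": 0, "offset": [0, 0, 15], "rot": [0, 0, 0]},
    {"jaw": 0, "offset": [0, 0, 15], "rot": [0, 0, 0]},
    {"jaw": 0, "offset": [0, 0, 10], "rot": [0, 0, 0]},
    {"jaw": 0, "offset": [0, 0, 3], "rot": [0, 0, 0]},
    {"jaw": 0, "offset": [0, 0, 0], "rot": [0, 0, 0]},
  ],
)

```text
time_s: 25.22
eef_pos: [0.5989, 0.1297, 0.1105]
eef_rot: [0.0, 0.999, 0.042, -0.001]
wrist_force: [-0.3, -0.2, 0.2]
opening: -0.003
grasp_force: 0.0
```

apply_moves(
  moves=[
    {"jaw": 0, "offset": [0, 0, 1], "rot": [0, 0, 0]},
    {"jaw": 0, "offset": [0, 0, 0], "rot": [0, 0, 0]},
    {"jaw": 0, "offset": [0, 0, 1], "rot": [0, 0, 0]},
    {"jaw": 0, "offset": [0, 0, 0], "rot": [0, 0, 0]},
    {"jaw": 0, "offset": [0, 0, 0], "rot": [0, 0, 0]},
  ],
)

```text
time_s: 25.85
eef_pos: [0.599, 0.1297, 0.1088]
eef_rot: [0.0, 0.999, 0.042, -0.0]
wrist_force: [0.0, 0.4, 1.1]
opening: 0.001
grasp_force: 0.0
```

apply_moves(
  moves=[
    {"jaw": 0, "offset": [0, 0, 1], "rot": [0, 0, 0]},
    {"jaw": 0, "offset": [0, 0, 0], "rot": [0, 0, 0]},
    {"jaw": 0, "offset": [0, 0, 0], "rot": [0, 0, 0]},
    {"jaw": 0, "offset": [0, 0, 0], "rot": [0, 0, 0]},
    {"jaw": 0, "offset": [0, 0, 0], "rot": [0, 0, 0]},
  ],
)

```text
time_s: 26.48
eef_pos: [0.5991, 0.1297, 0.108]
eef_rot: [0.0, 0.999, 0.042, -0.0]
wrist_force: [0.0, 0.2, 2.2]
opening: -0.003
grasp_force: 1.3
```

apply_moves(
  moves=[
    {"jaw": 0, "offset": [0, 0, 1], "rot": [0, 0, 0]},
    {"jaw": 0, "offset": [0, 0, 0], "rot": [0, 0, 0]},
    {"jaw": 0, "offset": [0, 0, 0], "rot": [0, 0, 0]},
    {"jaw": 0, "offset": [0, 0, 0], "rot": [0, 0, 0]},
    {"jaw": 0, "offset": [0, 0, 0], "rot": [0, 0, 0]},
  ],
)

```text
time_s: 27.1
eef_pos: [0.5993, 0.1297, 0.1078]
eef_rot: [0.0, 0.999, 0.042, -0.0]
wrist_force: [-3.2, -0.7, 8.2]
opening: -0.001
grasp_force: 4.1
```

apply_moves(
  moves=[
    {"jaw": 0, "offset": [0, 0, 1], "rot": [0, 0, 0]},
    {"jaw": 0, "offset": [0, 0, 0], "rot": [0, 0, 0]},
    {"jaw": 0, "offset": [0, 0, 0], "rot": [0, 0, 0]},
    {"jaw": 0, "offset": [0, 0, 0], "rot": [0, 0, 0]},
    {"jaw": 0, "offset": [0, 0, 0], "rot": [0, 0, 0]},
  ],
)

```text
time_s: 27.72
eef_pos: [0.5994, 0.1297, 0.1077]
eef_rot: [0.0, 0.999, 0.042, 0.0]
wrist_force: [-5.1, -1.4, 12.9]
opening: -0.005
grasp_force: 6.7
```

apply_moves(
  moves=[
    {"jaw": 0, "offset": [0, 0, 0], "rot": [0, 0, 0]},
    {"jaw": 0, "offset": [0, 0, 0], "rot": [0, 0, 0]},
    {"jaw": 0, "offset": [0, 0, 0], "rot": [0, 0, 0]},
    {"jaw": 0, "offset": [0, 0, 0], "rot": [0, 0, 0]},
    {"jaw": 0, "offset": [0, 0, 0], "rot": [0, 0, 0]},
  ],
)

```text
time_s: 28.35
eef_pos: [0.5994, 0.1297, 0.1077]
eef_rot: [0.0, 0.999, 0.042, 0.0]
wrist_force: [-4.2, -0.5, 13.5]
opening: -0.005
grasp_force: 6.7
```

apply_moves(
  moves=[
    {"jaw": 0, "offset": [0, 0, 0], "rot": [0, 0, 0]},
    {"jaw": 0, "offset": [0, 0, 0], "rot": [0, 0, 0]},
    {"jaw": 0, "offset": [0, 0, 0], "rot": [0, 0, 0]},
    {"jaw": 0, "offset": [0, 0, 0], "rot": [0, 0, 0]},
    {"jaw": 0, "offset": [0, 0, 0], "rot": [0, 0, 0]},
  ],
)

```text
time_s: 28.98
eef_pos: [0.5994, 0.1297, 0.1077]
eef_rot: [0.0, 0.999, 0.042, 0.0]
wrist_force: [-4.7, -0.1, 13.9]
opening: -0.005
grasp_force: 6.7
```

```bash
python3 - <<'E'
from bub import *
o=ctrl.get_obs(); print(o['time_s'],pose()[0].round(4),o['wrist_force'].round(1),o['opening'])
im=bubble('wrist',None,True); s,_,_,_=cam('scene')
save(np.vstack([im[100:320,80:560],cv2.resize(s[150:270,250:500],(480,230))]),'w8.png')
E
```

```text
28.975 [0.5994 0.1297 0.1077] [-4.7 -0.1 13.9] -0.005407790306237306
wrist green 2044 t [-0.0311  0.0001  0.0335] lat 0.0033 yellow ext -0.0592 0.0614 0.1084
-36 [191, 146, 71] 55 0.1062
-34 [191, 147, 71] 55 0.1062
-32 [140, 130, 60] 86 0.104
-30 [102, 145, 60] 65 0.1012
-28 [103, 146, 60] 68 0.1011
-26 [104, 146, 60] 64 0.1012
-24 [104, 147, 61] 64 0.1013
-22 [104, 147, 61] 64 0.1012
-20 [103, 146, 60] 67 0.101
-18 [104, 147, 61] 61 0.1014
-16 [104, 146, 60] 59 0.1011
-14 [104, 147, 61] 63 0.1013
-12 [93, 130, 57] 69 0.1042
-10 [63, 83, 45] 68 0.1075
-8 [76, 102, 50] 75 0.107
-6 [86, 107, 61] 45 0.1072
-4 [109, 129, 58] 13 0.097
-2 [117, 129, 58] 9 0.0963
0 [105, 130, 57] 12 0.0974
2 [106, 128, 55] 10 0.0972
4 [108, 129, 57] 10 0.0973
6 [115, 129, 60] 10 0.0971
8 [99, 118, 61] 20 0.1031
10 [79, 107, 52] 64 0.1069
12 [54, 71, 41] 61 0.108
14 [85, 116, 54] 76 0.1075
16 [101, 146, 60] 61 0.1019
18 [102, 147, 61] 67 0.1018
20 [103, 148, 61] 63 0.1016
22 [102, 148, 60] 56 0.102
24 [102, 147, 60] 59 0.1016
26 [104, 147, 61] 66 0.1015
28 [102, 148, 61] 59 0.1019
30 [101, 149, 61] 56 0.1019
32 [101, 147, 60] 60 0.1017
34 [127, 129, 58] 79 0.1033
36 [187, 143, 70] 58 0.1063
```

View pics/w8.png

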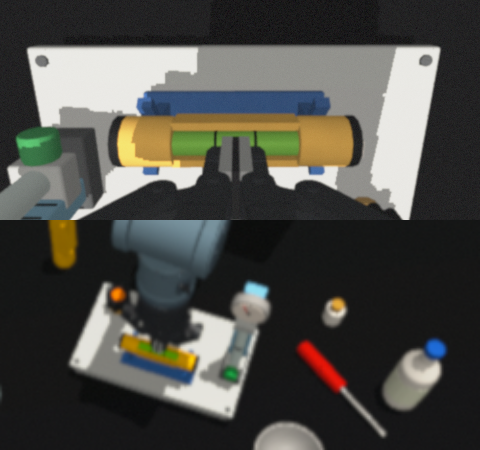

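```bash
python3 -c "
from bench import ctrl
print(ctrl.hand_in())"
```

```text
the job is handed in; nothing more can be done
None
```

I handed the job in at about 29 s. The level lies in both forks with its window up. The knob was turned about 93° clockwise and let go. The bubble was within about 0.3 mm of centre just before the press; the fingers cover it while they hold the level down at about 14 N, but the parts of the vial still visible show no bubble and the level has not shifted.

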